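# Seat historic tiles on the vacuum blocks of a conservation bench

### The arm

A 6-joint arm with a two-finger parallel gripper is mounted at the origin on the work surface. World frame = base frame: x ahead of the robot, y to its left, z up, the work surface at z = 0. Lengths are in mm, angles in rad, forces in N, time in s.
With the tool pointing down it reaches from about 300 to 775 mm from the base axis. Payload 14.6 kg.
Tool frame: the origin (TCP) lies between the finger pads; the fingertips stand ahead of it and the grasp point (between the pads) lies 11 mm behind it (manip.finger_overhang is the z of the fingertips in the tool frame, in mm); z points along the fingers, y is the line along which they close (so a half turn about z gives the same grasp; the last joint's range is limited). The gripper opens to 94 mm and grips with 3 to 60 N. Pads are 16 mm wide; open, the fingers measure 119 mm over their backs; the gripper's body (75 mm by 177 mm) begins 78 mm behind the grasp point.
Start: joints at [-1.221, 0.3, 1.521, -0, 1.321, -0.067], TCP at [222.652, -502.907, 179.246] pointing down, gripper open.
Joint ranges: [-3.03, 3.03], [-0.79, 2.21], [0.23, 2.52], [-1.04, 4.18], [0, 3.07], [-2.55, 2.55]. Speed limits (rad/s): [2.22, 2.22, 2.57, 3.14, 3.14, 3.14].

### API

Orientations are given as [roll, pitch, yaw] about the fixed x, y, z axes, in that order (R = Rz(yaw) Ry(pitch) Rx(roll)).
In Python, from cell import manip gives the robot as it stands.
- The arm moves only by the tool jog_arm, never from a script. Its argument "series" is a list of rows, each a list of 7 numbers: the shift along the world's x, y, z as a fraction of full scale, then the turn, a rotation vector about the world's x, y, z as a fraction of full scale, then the closure, from 0 (fully open) to 1 (shut). In form: [[dx, dy, dz, wx, wy, wz, fingers], ...]. A call has 1 to 8 rows; each row is the pose to reach, as a shift and turn from the pose commanded when the call began; what a row does not reach only later rows make up. Full scale, the value 1, is 120 mm for a shift and 90 degrees for a turn. A row lasts 1/12 s, in which the tool goes at most 41.7 mm and 7.16 degrees, less where a joint would pass 70% of its speed; a pose out of reach is approached as far as the arm can. A call with a number of a shift or a turn outside -1 to 1 is refused whole. A call with a gripper value outside its range is refused whole. The fingers move at their own pace and stop on an object; "grip_force" is the grip in N (left out, the last holds). Time passes only in rows, so rows that repeat a pose let the fingers close. It gives the time, the measured TCP pose, the force, the opening and the grip force at its end, in the units of the state.
- manip.read_state(): the state, without advancing time (a new reading comes with each control period).
- manip.camera(name): name is "side" or "top" or "wrist"; returns a dict with "frame" (480x640x3 uint8, red, green, blue), "vfov" (degrees; the focal length in pixels is half the picture's height over the tangent of half this angle, whatever the lens; pixels are square), "cx", "cy" (the principal point, pixels), "k1" (the pictures are not rectified: a ray, as slopes to the right and down, at radius r is drawn at 1 + k1 r^2 times it, then the intrinsics apply), "R" (3x3) and "t" (3): a world point X has camera coordinates R X + t; the wrist camera has in their place "hand_eye" (4x4, takes a point from camera to tool coordinates, whose origin is the TCP and whose axes are the flange's). Camera axes: x right, y down, z forward; pixel columns grow to the right and rows downward; lengths in mm; the calibration is good to about 2 mm. A picture is of the moment at which its call begins: read the wrist's pose just before it. There is no depth.
- manip.sign_off(): hands the job in; it is judged then, once.
The state is a dict: "clock": time; "joints": joint angles; "qd": joint speeds; "effort": joint torques, N m; "eef_pos": TCP position; "eef_rot": TCP orientation; "wrist_force": force on the tool from outside, world axes, zero at the start; "moment": the same for the moment, N m; "finger_gap": finger opening in mm; "finger_force": force on a finger pad.
Only numpy, scipy, OpenCV 4.12 (cv2) and the standard library are available. Lean on these libraries where they do the work, as an engineer would, in place of code of your own. Each camera call takes 0.05 s, during which the arm holds its last target. There are 200 camera calls.

### The job

First hook the fingertips behind the far lip of the grey tray and drag it, with its tiles, towards you until it lies centred inside the black taped outline. Then lay each tile, glaze up, squarely centred on the vacuum block with the border of its own colour and press it down until it sits level and flat on the block's face, never pushing on the bare rubber feet with the fingers; the valve stays closed meanwhile. When all the tiles are seated, turn the red lever of the vacuum valve to half open (45 degrees, the red mark), leaving the bottle, brush and cup alone.

Things in the scene. Friction and masses are not known exactly. Their poses are not given: they have to be found in the camera images.
- outline: rectangle of black tape 12 mm wide, flat on the white bench (fixed, 0.7 mm, nothing to bump into), 252 x 252 mm outside; origin at its centre
- tray: loose grey tray, 184 x 184 mm, walls 5 mm thick, 40 mm high, filled with a rigid white board whose top is 38 mm above the tray's underside; about 0.55 kg; origin at the centre of its underside. Its x points away from the robot within 0.15 rad; the far wall is at +x. Starts 65 to 80 mm beyond the outline's centre, bench free behind its far wall
- blue_tile: loose square terracotta tile, 66 x 66 x 14 mm, about 0.13 kg, blue glaze with a white diamond on its upper face; origin at the centre of its underside, z up through the glazed face. It starts on the tray's board, glaze up, about 30 mm from its neighbours; may be absent (None)
- green_tile: loose square terracotta tile, 66 x 66 x 14 mm, about 0.13 kg, green glaze with a white diamond on its upper face; origin at the centre of its underside, z up through the glazed face. It starts on the tray's board, glaze up, about 30 mm from its neighbours; may be absent (None)
- yellow_tile: loose square terracotta tile, 66 x 66 x 14 mm, about 0.13 kg, yellow glaze with a white diamond on its upper face; origin at the centre of its underside, z up through the glazed face. It starts on the tray's board, glaze up, about 30 mm from its neighbours; may be absent (None)
- red_tile: loose square terracotta tile, 66 x 66 x 14 mm, about 0.13 kg, red glaze with a white diamond on its upper face; origin at the centre of its underside, z up through the glazed face. It starts on the tray's board, glaze up, about 30 mm from its neighbours; may be absent (None)
- blue_block: fixed square aluminium vacuum block, 88 x 88 mm, 6 mm high, with an 8 mm blue border around its top face; origin at the centre of its underside, so its top face is at z = 6 mm. A tile is to cover both of its suction feet
- blue_foot_near: black rubber suction foot of the blue block, 12 mm (block x) by 44 mm (block y), centred at block x = -22 mm; origin at the centre of its top. Starts 5 to 8 mm above the block's face, slides stiffly straight down to 1 mm below it under about 5 to 7 N and stays where pushed (no spring; a tile's weight does not move it). Fingers must not push on it bare (over 5 N)
- blue_foot_far: black rubber suction foot of the blue block, 12 mm (block x) by 44 mm (block y), centred at block x = +22 mm; origin at the centre of its top. Starts 5 to 8 mm above the block's face, slides stiffly straight down to 1 mm below it under about 5 to 7 N and stays where pushed (no spring; a tile's weight does not move it). Fingers must not push on it bare (over 5 N)
- green_block: fixed square aluminium vacuum block, 88 x 88 mm, 6 mm high, with an 8 mm green border around its top face; origin at the centre of its underside, so its top face is at z = 6 mm. A tile is to cover both of its suction feet
- green_foot_near: black rubber suction foot of the green block, 12 mm (block x) by 44 mm (block y), centred at block x = -22 mm; origin at the centre of its top. Starts 5 to 8 mm above the block's face, slides stiffly straight down to 1 mm below it under about 5 to 7 N and stays where pushed (no spring; a tile's weight does not move it). Fingers must not push on it bare (over 5 N)
- green_foot_far: black rubber suction foot of the green block, 12 mm (block x) by 44 mm (block y), centred at block x = +22 mm; origin at the centre of its top. Starts 5 to 8 mm above the block's face, slides stiffly straight down to 1 mm below it under about 5 to 7 N and stays where pushed (no spring; a tile's weight does not move it). Fingers must not push on it bare (over 5 N)
- yellow_block: fixed square aluminium vacuum block, 88 x 88 mm, 6 mm high, with an 8 mm yellow border around its top face; origin at the centre of its underside, so its top face is at z = 6 mm. A tile is to cover both of its suction feet
- yellow_foot_near: black rubber suction foot of the yellow block, 12 mm (block x) by 44 mm (block y), centred at block x = -22 mm; origin at the centre of its top. Starts 5 to 8 mm above the block's face, slides stiffly straight down to 1 mm below it under about 5 to 7 N and stays where pushed (no spring; a tile's weight does not move it). Fingers must not push on it bare (over 5 N)
- yellow_foot_far: black rubber suction foot of the yellow block, 12 mm (block x) by 44 mm (block y), centred at block x = +22 mm; origin at the centre of its top. Starts 5 to 8 mm above the block's face, slides stiffly straight down to 1 mm below it under about 5 to 7 N and stays where pushed (no spring; a tile's weight does not move it). Fingers must not push on it bare (over 5 N)
- red_block: fixed square aluminium vacuum block, 88 x 88 mm, 6 mm high, with an 8 mm red border around its top face; origin at the centre of its underside, so its top face is at z = 6 mm. A tile is to cover both of its suction feet
- red_foot_near: black rubber suction foot of the red block, 12 mm (block x) by 44 mm (block y), centred at block x = -22 mm; origin at the centre of its top. Starts 5 to 8 mm above the block's face, slides stiffly straight down to 1 mm below it under about 5 to 7 N and stays where pushed (no spring; a tile's weight does not move it). Fingers must not push on it bare (over 5 N)
- red_foot_far: black rubber suction foot of the red block, 12 mm (block x) by 44 mm (block y), centred at block x = +22 mm; origin at the centre of its top. Starts 5 to 8 mm above the block's face, slides stiffly straight down to 1 mm below it under about 5 to 7 N and stays where pushed (no spring; a tile's weight does not move it). Fingers must not push on it bare (over 5 N)
- valve_base: fixed vacuum ball valve on a steel foot 130 x 70 x 6 mm: steel pipe of 22 mm diameter along its x, from x = -45 to +100 mm, at height 26 mm, brass body of 38 mm diameter and 50 mm length; origin on the bench under the lever's axis. Three marks on the foot show closed (black), half (red), open (black)
- valve (a joint): angle of the valve's lever about the vertical axis through valve_base's origin, rad: 0 closed (lever along -y of valve_base, across the pipe), growing counter-clockwise seen from above to pi/2 fully open (lever along +x of valve_base); 0.785 is half open. Stays where it is left; turning takes about 0.2 N m
- valve_grip (a point): point in the middle of the lever's red plastic grip, 75 mm from the axis, 60 mm above the bench. The grip is 72 mm long, 18 mm wide and 14 mm high; 35 mm or more is free below it at this point
- solvent: bystander: amber bottle, 56 mm diameter, 130 mm high, beyond the tray and the valve; origin under its centre
- brush: bystander: brush 170 mm long lying on the bench near the robot, to the right; origin under its middle
- cup: bystander: white cup, 72 mm diameter, 70 mm high, at the right; origin under its centre

How it is judged (in metres and radians):
On the way, in this order (a step that is already met when the one before it is completed fails the run):
1. the tray has been dragged inside the outline: centre within 30 mm of the outline's centre, valve still closed (horizontal distance between tray and outline below 0.03 m and value of joint valve below 0.15 rad), for 0.2 s.
2. every tile present sits level on the block of its colour, with the valve still closed (under 0.15 rad) (horizontal distance between blue_tile and blue_block below 0.01 m and z of blue_tile in the frame of blue_block below 0.008 m and angle between each of blue_tile, green_tile, yellow_tile, red_tile's own z axis and vertical below 0.03 rad and (angle between the x axis of blue_tile and the x axis of blue_block, either way round below 0.15 rad or angle between the x axis of blue_tile and the y axis of blue_block, either way round below 0.15 rad) and horizontal distance between green_tile and green_block below 0.01 m and z of green_tile in the frame of green_block below 0.008 m and (angle between the x axis of green_tile and the x axis of green_block, either way round below 0.15 rad or angle between the x axis of green_tile and the y axis of green_block, either way round below 0.15 rad) and horizontal distance between yellow_tile and yellow_block below 0.01 m and z of yellow_tile in the frame of yellow_block below 0.008 m and (angle between the x axis of yellow_tile and the x axis of yellow_block, either way round below 0.15 rad or angle between the x axis of yellow_tile and the y axis of yellow_block, either way round below 0.15 rad) and horizontal distance between red_tile and red_block below 0.01 m and z of red_tile in the frame of red_block below 0.008 m and (angle between the x axis of red_tile and the x axis of red_block, either way round below 0.15 rad or angle between the x axis of red_tile and the y axis of red_block, either way round below 0.15 rad) and value of joint valve below 0.15 rad), for 0.3 s.
3. the valve is half open, 45 degrees within 7 (value of joint valve between 0.665 and 0.905 rad), for 0.3 s.
At the end, for the whole second after the job is handed in: Each tile present lies glaze up on the block of its colour: centre within 10 mm, edges parallel within 0.15 rad, underside within 2 mm of the block face, tilt under 0.03 rad. Tray centre within 30 mm of the outline centre, valve at 45 degrees within 7, all at rest (all of step 3 and horizontal distance between blue_tile and blue_block below 0.01 m and z of blue_tile in the frame of blue_block below 0.008 m and angle between each of blue_tile, green_tile, yellow_tile, red_tile's own z axis and vertical below 0.03 rad and (angle between the x axis of blue_tile and the x axis of blue_block, either way round below 0.15 rad or angle between the x axis of blue_tile and the y axis of blue_block, either way round below 0.15 rad) and horizontal distance between green_tile and green_block below 0.01 m and z of green_tile in the frame of green_block below 0.008 m and (angle between the x axis of green_tile and the x axis of green_block, either way round below 0.15 rad or angle between the x axis of green_tile and the y axis of green_block, either way round below 0.15 rad) and horizontal distance between yellow_tile and yellow_block below 0.01 m and z of yellow_tile in the frame of yellow_block below 0.008 m and (angle between the x axis of yellow_tile and the x axis of yellow_block, either way round below 0.15 rad or angle between the x axis of yellow_tile and the y axis of yellow_block, either way round below 0.15 rad) and horizontal distance between red_tile and red_block below 0.01 m and z of red_tile in the frame of red_block below 0.008 m and (angle between the x axis of red_tile and the x axis of red_block, either way round below 0.15 rad or angle between the x axis of red_tile and the y axis of red_block, either way round below 0.15 rad) and horizontal distance between tray and outline below 0.03 m and linear speed of each of tray, blue_tile, green_tile, yellow_tile, red_tile below 0.02 m/s); the robot touches nothing.
It fails at once if a bystander (bottle, brush, cup) is shoved more than 4 cm or knocked over (distance of any of solvent, brush, cup from where it was at the start of the episode above 0.04 m or angle between any of solvent, cup's own z axis and vertical above 0.6 rad).
It fails at once if the fingers push on a bare suction foot with more than 5 N (contact force between the fingers and blue_foot_near above 5 N or contact force between the fingers and blue_foot_far above 5 N or contact force between the fingers and green_foot_near above 5 N or contact force between the fingers and green_foot_far above 5 N or contact force between the fingers and yellow_foot_near above 5 N or contact force between the fingers and yellow_foot_far above 5 N or contact force between the fingers and red_foot_near above 5 N or contact force between the fingers and red_foot_far above 5 N).
Of blue_tile, green_tile, yellow_tile, red_tile only 3 to 4 are there at a start; the rules pass over those that are not, and their reading is None.
At some moment in a run one of blue_tile, green_tile, yellow_tile, red_tile may be knocked a few centimetres aside while the robot is not near it.
Once in a run the grip may slacken for a moment while it holds something.
It also fails if it takes over 210 s, if anything falls off the work surface, if the arm or the gripper's body presses on something with over 40 N, if the wrist force passes 120 N, or if a joint passes its speed limit or range.

## Working session

There is one attempt and no reset: what is moved stays moved. The work goes in short steps, Python scripts to look and compute and a tool call to move; the robot and the scene stay as the last step left them, time stands still between calls to the robot, and variables do not carry over. Pictures are saved under pics/ and viewed, at most 14 in all, crops included, and the job is handed in when it is done.

Besides the shell and the picture viewer there is one more tool, called as a command line: name --pt "numbers of a row" for each row, then --argument value for the rest. jog_arm: Moves the arm, as the interface text tells. Its arguments: {"type":"object","properties":{"series":{"type":"array"},"grip_force":{"type":"number"}},"required":["series"]}

```bash
mkdir -p pics; ls; python3 - <<'E'
from cell import manip
import cv2
s=manip.read_state(); print(s, manip.finger_overhang)
for n in ("top","side"):
    c=manip.camera(n); cv2.imwrite(f"pics/{n}0.png",c["frame"][:,:,::-1]); print(n,{k:v for k,v in c.items() if k!="frame"})
E
```

```text
pics
{'clock': 0.0, 'joints': array([-1.22056127e+00,  3.00460478e-01,  1.52161803e+00,  1.69458866e-05,
        1.32068075e+00, -6.66010167e-02]), 'qd': array([-0.00086821, -0.0006996 , -0.00101536, -0.0016959 ,  0.0004362 ,
        0.00230809]), 'effort': array([ 5.93475361e-04, -5.31803620e+01, -3.52735698e+01,  7.08882906e-02,
        2.44696724e-02, -6.50537595e-05]), 'eef_pos': array([ 222.57510601, -502.61968403,  178.67654016]), 'eef_rot': array([-3.14042972e+00, -9.40172580e-05,  4.16831811e-01]), 'wrist_force': array([-0.60332371, -0.70522558,  0.89690765]), 'moment': array([-0.00930719, -0.01761777,  0.00283158]), 'finger_force': 0.0, 'finger_gap': 93.89890488462544} 8.0
top {'vfov': 44.45009583192393, 'cx': 327.0560757704209, 'cy': 235.57421148565876, 'k1': -0.007300011984434702, 'R': array([[ 0.01582375, -0.99954002, -0.02587209],
       [-0.99020484, -0.01207552, -0.13909911],
       [ 0.13872271,  0.02781973, -0.98994044]]), 't': array([ -87.31039025,  519.73873954, 1174.8068386 ])}
side {'vfov': 54.824043254814846, 'cx': 326.9774041198995, 'cy': 245.46258953504466, 'k1': -0.06856581190617486, 'R': array([[-0.98765907, -0.15632402,  0.00961001],
       [-0.09026373,  0.51799754, -0.85060626],
       [ 0.12799223, -0.84097643, -0.52571536]]), 't': array([501.96260524, 133.370867  , 757.42622984])}
```

View pics/top0.png

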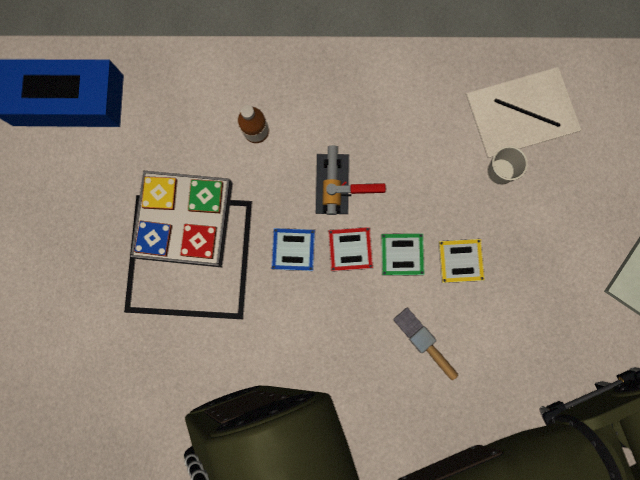

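View pics/side0.png

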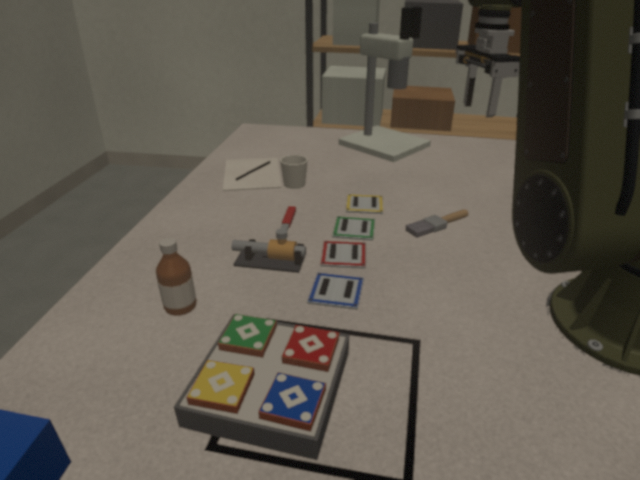

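The top view shows all four tiles on the tray: yellow (158,192), green (206,195), blue (153,238) and red (199,240). The blocks are blue (293,250), red (350,249), green (403,254) and yellow (461,261). The valve axis is at about (337,188) with its lever pointing right, the bottle at (252,125), the cup at (507,166) and the brush at (425,343). The side view shows the same objects, unobstructed.

```bash
cat > h.py <<'E'
import numpy as np, cv2
from cell import manip
from scipy.spatial.transform import Rotation as Ro
def K(c):
    f=240/np.tan(np.radians(c["vfov"]/2)); return np.array([[f,0,c["cx"]],[0,f,c["cy"]],[0,0,1.]])
def shot(n):
    s=manip.read_state(); c=manip.camera(n)
    if n=="wrist":
        T=np.eye(4); T[:3,:3]=Ro.from_euler("xyz",s["eef_rot"]).as_matrix(); T[:3,3]=s["eef_pos"]
        M=np.linalg.inv(T@c["hand_eye"]); c["R"],c["t"]=M[:3,:3],M[:3,3]
    return c
def rays(c,px):
    p=cv2.undistortPoints(np.float64(px).reshape(-1,1,2),K(c),np.array([c["k1"],0,0,0]))[:,0]
    d=np.c_[p,np.ones(len(p))]@c["R"]; return -c["R"].T@c["t"],d
def plane(c,px,z):
    o,d=rays(c,px); return o+d*((z-o[2])/d[:,2])[:,None]
def tri(c1,p1,c2,p2):
    o1,d1=rays(c1,[p1]); o2,d2=rays(c2,[p2]); A=np.c_[d1[0],-d2[0]]
    s=np.linalg.lstsq(A,o2-o1,rcond=None)[0]; a,b=o1+s[0]*d1[0],o2+s[1]*d2[0]
    return (a+b)/2,np.linalg.norm(a-b)
def proj(c,X):
    return cv2.projectPoints(np.float64(X).reshape(-1,1,3),cv2.Rodrigues(c["R"])[0],c["t"],K(c),np.array([c["k1"],0,0,0]))[0][:,0]
HUE=dict(blue=(100,125),green=(55,90),yellow=(20,32),red=(-6,6))
def mask(c,col):
    h=cv2.cvtColor(c["frame"],cv2.COLOR_RGB2HSV); H=h[...,0].astype(int); lo,hi=HUE[col]
    H=np.where(H>hi+90,H-180,H)
    m=((H>=lo)&(H<=hi)&(h[...,1]>135)&(h[...,2]>60)).astype(np.uint8)*255
    return m
def blobs(c,col,amin=150):
    cs,_=cv2.findContours(cv2.morphologyEx(mask(c,col),cv2.MORPH_CLOSE,np.ones((3,3))),cv2.RETR_EXTERNAL,cv2.CHAIN_APPROX_NONE)
    return sorted([k for k in cs if cv2.contourArea(k)>amin],key=cv2.contourArea,reverse=True)
def rect(c,k,z):
    "min-area rectangle of contour cast on plane z: centre, sides, yaw mod 90 in (-45,45]"
    P=plane(c,k.reshape(-1,2),z)[:,:2].astype(np.float32); (x,y),s,a=cv2.minAreaRect(P)
    a=(a+45)%90-45; return np.round([x,y,*s],1),round(np.radians(a),3)
E
python3 - <<'E'
from h import *
t=shot("top"); s=shot("side")
for col in HUE:
    for n,c in(("top",t),("side",s)):
        for k in blobs(c,col):
            m=cv2.minAreaRect(k); r=[rect(c,k,z) for z in (6,52)]
            print(col,n,np.round(m[0],1),np.round(m[1],0),cv2.contourArea(k),'z6',r[0],'z52',r[1])
g=cv2.cvtColor(t["frame"],cv2.COLOR_RGB2HSV)
for p in [(178,215),(178,250),(100,250),(226,215),(190,316),(333,165),(138,280)]: print(p,g[p[1],p[0]])
E
```

```text
blue top [54.5 87.5] [ 55. 109.] 5771.0 z6 (array([850.2, 536.8, 127.6, 248.3]), np.float64(0.002)) z52 (array([831.6, 512.5, 122.8, 239. ]), np.float64(0.002))
blue top [292.8 249. ] [40. 40.] 1523.5 z6 (array([495.8,  -7.4,  84.6,  85.1]), np.float64(-0.017)) z52 (array([490.4, -11.4,  81.4,  81.9]), np.float64(-0.017))
blue top [151.6 237.7] [30. 30.] 683.0 z6 (array([516. , 293.8,  63.5,  64.3]), np.float64(-0.12)) z52 (array([509.9, 278.6,  61.1,  61.9]), np.float64(-0.12))
blue side [ 24.  444.5] [48. 69.] 1813.5 z6 (array([838.9, 359.5,  57.9, 115.3]), np.float64(0.685)) z52 (array([799.6, 385.8,  52.6, 104.8]), np.float64(0.685))
blue side [292.3 396.9] [50. 40.] 1440.5 z6 (array([517.8, 236.7,  65.1,  65.8]), np.float64(-0.119)) z52 (array([508. , 274.4,  59.2,  59.8]), np.float64(-0.119))
green top [402. 254.] [40. 40.] 1511.0 z6 (array([ 488.2, -237.1,   84.3,   83.6]), np.float64(0.014)) z52 (array([ 483.1, -232.5,   81.1,   80.4]), np.float64(0.014))
green top [204.3 195.1] [29. 29.] 655.5 z6 (array([609.3, 185.3,  63.1,  63.9]), np.float64(-0.054)) z52 (array([599.7, 17
[... 664 characters left out ...]
7.7,   82.2,   82.5]), np.float64(0.082))
red top [197.8 240.7] [32. 31.] 929.5 z6 (array([511. , 194.5,  68.2,  66.9]), np.float64(-0.077)) z52 (array([505.1, 183. ,  65.6,  64.3]), np.float64(-0.077))
red top [368.  188.5] [ 9. 34.] 270.0 z6 (array([ 627.3, -164.8,   19.6,   72.3]), np.float64(0.01)) z52 (array([ 617.1, -162.9,   18.9,   69.6]), np.float64(0.01))
red side [311.1 344.1] [48. 35.] 1157.0 z6 (array([511.4, 132.2,  74.2,  70.6]), np.float64(-0.08)) z52 (array([502.2, 179.5,  67.4,  64.1]), np.float64(-0.08))
(178, 215) [ 18  39 181]
(178, 250) [ 18  42 189]
(100, 250) [ 16  48 154]
(226, 215) [12 44 29]
(190, 316) [ 12  51 114]
(333, 165) [ 15  14 110]
(138, 280) [ 15  48 165]
```

```bash
cat > m.py <<'E'
from h import *
def tray(t,guess):
    g=cv2.cvtColor(t["frame"],cv2.COLOR_RGB2GRAY); d=(g<95).astype(np.uint8)*255
    d=cv2.morphologyEx(d,cv2.MORPH_CLOSE,np.ones((3,3)))
    # board interior = light hole containing guess
    l=255-d; u,v=proj(t,[*guess,38])[0].round().astype(int)
    _,lab=cv2.connectedComponents(l,connectivity=4); 
    L=np.bincount(lab[v-25:v+25,u-25:u+25].ravel()[lab[v-25:v+25,u-25:u+25].ravel()>0]).argmax()
    k=max(cv2.findContours((lab==L).astype(np.uint8),cv2.RETR_EXTERNAL,cv2.CHAIN_APPROX_NONE)[0],key=cv2.contourArea)
    return rect(t,k,38)
E
python3 - <<'E'
from m import *
t=shot("top"); s=shot("side")
print("tray",tray(t,(555,230)))
for col,pt,ps in (("blue",(151.6,237.7),(292.3,396.9)),):pass
def near(c,col,X):
    ks=blobs(c,col,100); p=proj(c,X)[0]
    return min((cv2.minAreaRect(k)[0] for k in ks),key=lambda q:np.hypot(*(q-p)))
for col,X in dict(blue=(509,277,52),yellow=(605,270,52),red=(504,182,52),green=(599,174,52)).items():
    a,b=near(t,col,X),near(s,col,X); print(col,"tile",np.round(b,0),*tri(t,a,s,b))
for col,X in dict(blue=(496,-7,6),yellow=(477,-360,6),red=(498,-128,6),green=(488,-237,6)).items():
    a,b=near(t,col,X),near(s,col,X); print(col,"block",np.round(b,0),*tri(t,a,s,b))
# outline: dark component, corners by hull
g=cv2.cvtColor(t["frame"],cv2.COLOR_RGB2GRAY); d=(g<95).astype(np.uint8)
_,lab=cv2.connectedComponents(d); L=lab[290:318,128:245]; L=np.bincount(L[L>0]).argmax()
k=max(cv2.findContours((lab==L).astype(np.uint8),0,1)[0],key=cv2.contourArea)
h=cv2.approxPolyDP(cv2.convexHull(k),4,True).reshape(-1,2); print(np.c_[h,plane(t,h,0.7)[:,:2].round(1)])
# lever
k=min(blobs(t,"red",200),key=lambda k:abs(cv2.minAreaRect(k)[0][1]-188)); print("lever",rect(t,k,67))
ks=[(np.round(cv2.minAreaRect(k)[0],1),cv2.contourArea(k)) for k in blobs(s,"red",60)]; print(ks)
for q in [(346,188.5)]: print(plane(t,[q],50))
print("bottle",plane(t,[(256,138)],0),"cup",plane(t,[(507,170)],30),"brush",plane(t,[(402,313),(425,343)],10))
E
```

```text
tray (array([ 492.4,  -46.4,  930.3, 1385.4]), np.float64(0.001))
blue tile [292. 397.] [508.49066948 277.69586409  54.84165601] 1.8914059090032982
yellow tile [221. 382.] [603.57799167 269.74471168  53.65179864] 2.6595421334779257
red tile [311. 344.] [503.38754754 182.79416453  54.08425908] 1.9066569760798364Traceback (most recent call last):
  File "<stdin>", line 9, in <module>
  File "<stdin>", line 7, in near
ValueError: min() iterable argument is empty
```

```bash
cat > m.py <<'E'
from h import *
HUE["green"]=(45,95)
def mask2(c,col):
    h=cv2.cvtColor(c["frame"],cv2.COLOR_RGB2HSV); H=h[...,0].astype(int); lo,hi=HUE[col]
    H=np.where(H>hi+90,H-180,H)
    return ((H>=lo)&(H<=hi)&(h[...,1]>100)&(h[...,2]>40)).astype(np.uint8)*255
import h as _h; _h.mask=mask2
def near(c,col,X,amin=80):
    p=proj(c,X)[0]
    return min((k for k in blobs(c,col,amin)),key=lambda k:np.hypot(*(cv2.minAreaRect(k)[0]-p)))
def tray(t,guess):
    u,v=proj(t,[*guess,38])[0].round().astype(int); r=62
    w=t["frame"][v-r:v+r,u-r:u+r].max(2); d=(w>172).astype(np.uint8)
    d=cv2.morphologyEx(cv2.morphologyEx(d,cv2.MORPH_OPEN,np.ones((2,2))),cv2.MORPH_CLOSE,np.ones((5,5)))
    k=max(cv2.findContours(d,0,1)[0],key=cv2.contourArea); return rect(t,k+[u-r,v-r],38)
E
python3 - <<'E'
from m import *
t=shot("top"); s=shot("side")
print("tray",tray(t,(555,230)))
R=lambda k:cv2.minAreaRect(k)[0]
for n,D in dict(tile=dict(blue=(509,277,52),yellow=(605,270,52),red=(504,182,52),green=(599,174,52)),block=dict(blue=(496,-7,6),yellow=(477,-360,6),red=(498,-128,6),green=(488,-237,6))).items():
  for col,X in D.items():
    a,b=near(t,col,X),near(s,col,X); p,e=tri(t,R(a),s,R(b)); print(col,n,p.round(1),round(e,1),*rect(t,a,X[2]),*rect(s,b,X[2]))
g=cv2.cvtColor(t["frame"],cv2.COLOR_RGB2GRAY); d=(g<85).astype(np.uint8)
_,lab=cv2.connectedComponents(d); L=lab[290:318,128:245]; L=np.bincount(L[L>0]).argmax()
k=max(cv2.findContours((lab==L).astype(np.uint8),0,1)[0],key=cv2.contourArea)
h=cv2.approxPolyDP(cv2.convexHull(k),4,True).reshape(-1,2); print(np.c_[h,plane(t,h,0.7)[:,:2].round(1)])
k=min(blobs(t,"red",200),key=lambda k:abs(cv2.minAreaRect(k)[0][1]-188)); k2=near(s,"red",(615,-163,67),40)
print("lever",rect(t,k,67),*tri(t,R(k),s,R(k2)),R(k2),plane(t,[(334,188.5)],50))
print("bottle",plane(t,[(256,138)],0),"cup",plane(t,[(507,170)],30),"brush",plane(t,[(402,313),(425,343)],10))
E
```

```text
tray (array([552.4, 224.4, 170.5, 170.8]), np.float64(-0.083))
blue tile [508.5 278.2  55.5] 2.2 [510.1 279.1  64.1  62.4] -0.113 [507.9 274.3  60.7  61. ] -0.112
yellow tile [604.2 269.7  54.4] 1.3 [605.3 271.1  63.9  62.6] -0.037 [603.9 266.6  63.6  63.8] -0.037
red tile [503.5 182.5  54.3] 1.1 [504.5 182.9  65.7  66. ] -0.082 [502.9 179.   68.4  65.5] -0.073
green tile [597.9 172.8  53.6] 2.8 [599.7 173.4  63.   62.5] -0.054 [597.8 170.   59.4  61.2] -0.05
blue block [ 551.    18.5 -262.8] 48.4 [495.7  -7.5  85.2  86.2] -0.033 [517.7 236.7  66.8  67.2] -0.112
yellow block [ 719.  -397.  -635.5] 401.5 [ 476.6 -360.    86.8   87.7] 0.071 [623.4 228.2  70.   70.3] -0.037
red block [ 497.  -128.2    8.5] 1.4 [ 498.2 -128.    86.7   87.4] 0.086 [ 496.5 -133.6   83.8   85.3] 0.086
green block [ 633.6 -236.3 -313.4] 230.5 [ 488.2 -237.5   84.3   84.9] 0.014 [616.7 121.8  65.4  67.4] -0.05
[[229.  179.  646.5 134.6]
 [251.  201.  598.6  85.3]
 [242.  318.  349.9  95.7]
 [125.  312.  358.4 343.2]
 [136.  195.  609.2 335.2]]
lever (array([ 614.6, -161.2,   19.8,   71.4]), np.float64(0.054)) [ 613.54849279 -161.40131943   66.50890473] 2.254983616509803 (288.94830322265625, 214.87930297851562) [[616.79196944 -93.17199762  50.        ]]
bottle [[738.63042451  79.24470999   0.        ]] cup [[ 664.37545459 -453.25738981   30.        ]] brush [[ 365.3685619  -236.19663155   10.        ]
 [ 305.29663957 -282.95636913   10.        ]]
```

Both views agree, with tile tops around 54 mm against 52 nominal. The outline's centre is about (479,215), and the tray is at (552,224) with yaw -0.083. I'll move behind the far wall next.

jog_arm --pt "0.613 0.997 0 0 0 -0.08 0" --pt "0.613 0.997 0 0 0 -0.08 0" --pt "0.613 0.997 0 0 0 -0.08 0" --pt "0.613 0.997 0 0 0 -0.08 0"

```text
clock: 0.73
eef_pos: [297.7, -380.0, 179.3]
eef_rot: [-3.141, -0.0, 0.293]
wrist_force: [-0.6, -0.4, 0.8]
finger_gap: 93.8
finger_force: 0.0
```

jog_arm --pt "0.613 0.997 0 0 0 -0.08 0" --pt "0.613 0.997 0 0 0 -0.08 0" --pt "0.613 0.997 0 0 0 -0.08 0" --pt "0.613 0.997 0 0 0 -0.08 0"

```text
clock: 1.07
eef_pos: [371.1, -260.5, 179.5]
eef_rot: [-3.141, -0.001, 0.167]
wrist_force: [0.1, 0.1, 0.7]
finger_gap: 93.7
finger_force: 0.0
```

jog_arm --pt "0.613 0.997 0 0 0 -0.08 0" --pt "0.613 0.997 0 0 0 -0.08 0" --pt "0.613 0.997 0 0 0 -0.08 0" --pt "0.613 0.997 0 0 0 -0.08 0"

```text
clock: 1.4
eef_pos: [444.7, -140.9, 179.4]
eef_rot: [-3.141, -0.001, 0.041]
wrist_force: [0.4, -0.9, -0.6]
finger_gap: 93.9
finger_force: 0.0
```

jog_arm --pt "0.613 0.997 0 0 0 -0.08 0" --pt "0.613 0.997 0 0 0 -0.08 0" --pt "0.613 0.997 0 0 0 -0.08 0" --pt "0.613 0.997 0 0 0 -0.08 0"

```text
clock: 1.73
eef_pos: [518.2, -20.9, 179.2]
eef_rot: [-3.141, -0.0, -0.084]
wrist_force: [-0.0, -1.2, 0.7]
finger_gap: 94.0
finger_force: 0.0
```

jog_arm --pt "0.613 0.997 0 0 0 0 0" --pt "0.613 0.997 0 0 0 0 0" --pt "0.613 0.997 0 0 0 0 0" --pt "0.613 0.997 0 0 0 0 0"

```text
clock: 2.07
eef_pos: [591.7, 99.4, 178.8]
eef_rot: [-3.141, 0.0, -0.083]
wrist_force: [-0.4, -0.4, 0.6]
finger_gap: 93.9
finger_force: 0.0
```

jog_arm --pt "0.613 0.997 0 0 0 0 0" --pt "0.613 0.997 0 0 0 0 0" --pt "0.613 0.997 0 0 0 0 0" --pt "0.613 0.997 0 0 0 0 0" --pt "0.613 0.997 0 0 0 0 0"

```text
clock: 2.48
eef_pos: [664.4, 218.2, 177.7]
eef_rot: [3.141, 0.001, -0.083]
wrist_force: [0.1, -0.2, -0.9]
finger_gap: 94.0
finger_force: 0.0
```

jog_arm --pt "0 0 -1 0 0 0 0" --pt "0 0 -1 0 0 0 0" --pt "0 0 -1 0 0 0 0" --pt "0 0 -1 0 0 0 0"

```text
clock: 2.82
eef_pos: [660.0, 213.1, 51.1]
eef_rot: [3.137, 0.011, -0.086]
wrist_force: [-0.7, 0.2, -2.7]
finger_gap: 93.8
finger_force: 0.0
```

jog_arm --pt "0 0 -0.2 0 0 0 0" --pt "0 0 -0.35 0 0 0 0" --pt "0 0 -0.35 0 0 0 0"

```text
clock: 3.07
eef_pos: [663.0, 214.1, 15.8]
eef_rot: [3.14, 0.003, -0.086]
wrist_force: [-1.5, 0.2, -0.7]
finger_gap: 94.3
finger_force: 0.0
```

jog_arm --pt "-0.05 0 0 0 0 0 0" --pt "-0.09 0 0 0 0 0 0" --pt "-0.12 -0.01 0 0 0 0 0" --pt "-0.16 -0.02 0 0 0 0 0" --pt "-0.21 -0.03 0 0 0 0 0" --pt "-0.26 -0.04 0 0 0 0 0" --pt "-0.31 -0.05 0 0 0 0 0" --pt "-0.36 -0.06 0 0 0 0 0"

```text
clock: 3.73
eef_pos: [620.4, 207.6, 17.6]
eef_rot: [-3.141, -0.001, -0.086]
wrist_force: [1.8, 0.8, 1.3]
finger_gap: 94.0
finger_force: 0.8
```

jog_arm --pt "-0.05 -0.01 0 0 0 0 0" --pt "-0.1 -0.015 0 0 0 0 0" --pt "-0.15 -0.02 0 0 0 0 0" --pt "-0.2 -0.025 0 0 0 0 0" --pt "-0.25 -0.03 0 0 0 0 0" --pt "-0.3 -0.03 0 0 0 0 0" --pt "-0.33 -0.03 0 0 0 0 0" --pt "-0.34 -0.03 0 0 0 0 0"

```text
clock: 4.4
eef_pos: [579.9, 204.2, 17.5]
eef_rot: [-3.141, -0.001, -0.086]
wrist_force: [5.7, 0.2, 0.1]
finger_gap: 93.9
finger_force: 2.8
```

```bash
python3 - <<'E'
from m import *
t=shot("top"); s=shot("side"); cv2.imwrite("pics/top1.png",t["frame"][:,:,::-1])
print(tray(t,(490,218)))
R=lambda k:cv2.minAreaRect(k)[0]
for col,X in dict(blue=(436,270,52),yellow=(532,262,52),red=(430,175,52),green=(526,166,52)).items():
    a,b=near(t,col,X),near(s,col,X); p,e=tri(t,R(a),s,R(b)); print(col,p.round(1),round(e,1),*rect(t,a,X[2]),*rect(s,b,X[2]))
E
```

```text
(array([471.6, 146.8, 210.6, 110.2]), np.float64(0.036))
blue [ 525.3   15.5 -261.5] 2.8 [490.5 -11.5  82.   82.7] -0.031 [477.4 272.1  60.6  61.1] -0.187
yellow [576.  291.9  91.8] 85.5 [630.  310.6 129.4 170.9] 0.264 [543.7 264.   63.8  63.8] -0.182
red [470.5 177.7  51.2] 1.2 [471.3 178.2  58.2  63.9] -0.231 [469.9 177.5  67.5  64.8] -0.233
green [533.9 172.5  53.4] 2.4 [534.2 174.5  64.7  53.9] -0.217 [536.8 169.6  59.7  62. ] -0.21
```

View pics/top1.png

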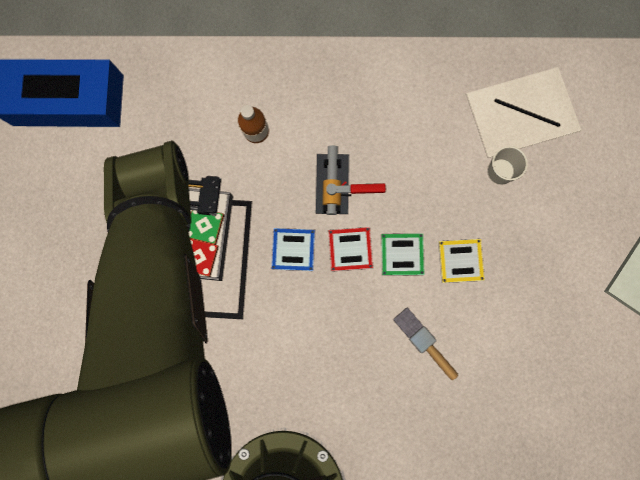

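```bash
python3 - <<'E'
from m import *
s=shot("side"); cv2.imwrite("pics/side1.png",cv2.resize(s["frame"][280:480,120:480,::-1],None,fx=2,fy=2)); st=manip.read_state();print(st["joints"],st["eef_pos"])
E
```

```text
[2.78868130e-01 6.10985941e-01 1.47068822e+00 3.29476443e-05
 1.05997527e+00 1.93551043e+00] [579.91385992 204.12594633  17.34014451]
```

View pics/side1.png

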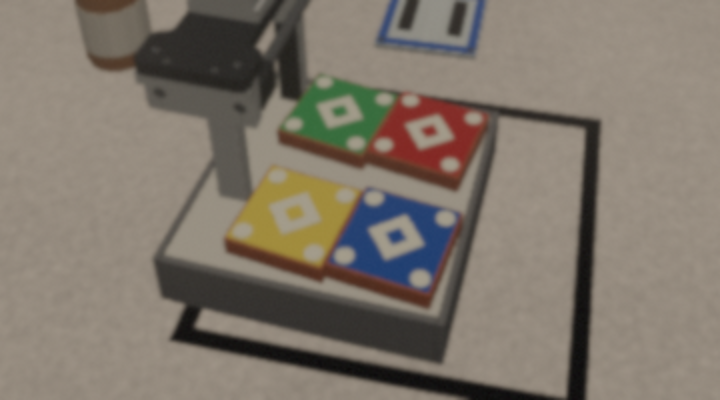

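```bash
python3 - <<'E'
from m import *
s=shot("side"); t=shot("top"); w=shot("wrist"); cv2.imwrite("pics/w1.png",w["frame"][:,:,::-1]); print(w["hand_eye"])
print(proj(s,[[585,257,9.5],[573,257,9.5],[585,257,100],[573,257,40]]),"seen tip ~(237,378)")
for z in (0,9.5,38): print(z,plane(s,[(237,378)],z))
for p in [(240,370),]: pass
print("tray far corners side: z40", plane(s,[(200,410),(228,360)],40), "near corner bottom", plane(s,[(341,461),(200,428)],0))
E
```

```text
[[-3.62792530e-04 -9.70712175e-01 -2.40245170e-01  6.96611958e+01]
 [ 9.99999840e-01 -2.47950889e-04 -5.08245496e-04 -8.89257920e-01]
 [ 4.33791088e-04 -2.40245316e-01  9.70712110e-01 -2.05358542e+02]
 [ 0.00000000e+00  0.00000000e+00  0.00000000e+00  1.00000000e+00]]
[[240.11643789 399.55481624]
 [248.774814   400.81127241]
 [233.13199204 350.40239741]
 [246.77325717 385.1830948 ]] seen tip ~(237,378)
0 [[604.58629824 213.31205794   0.        ]]
9.5 [[600.95501147 221.42937716   9.5       ]]
38 [[590.06115118 245.78133482  38.        ]]
tray far corners side: z40 [[617.86063624 305.0602321   40.        ]
 [611.68939194 218.521064    40.        ]] near corner bottom [[440.84993492 318.19663051   0.        ]
 [624.95623195 302.66473465   0.        ]]
```

View pics/w1.png

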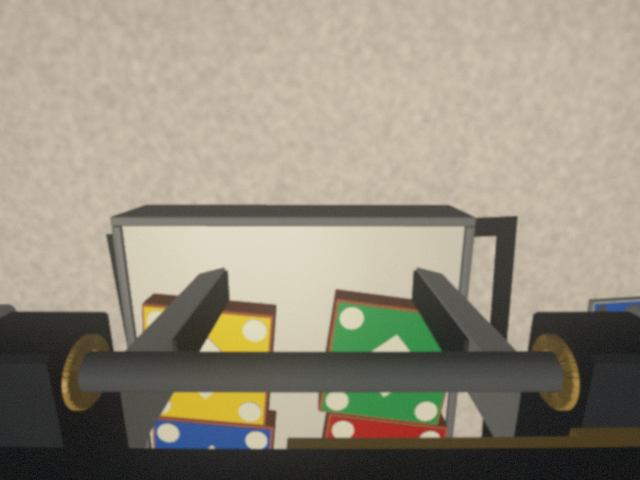

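```bash
python3 - <<'E'
from m import *
w=shot("wrist")
print("outline corner exp (516,217):",proj(w,[(598.6,85.3,0.7)]))
for dz in (0,20,30,40):
    w2=dict(w); w2["t"]=w["t"]-w["R"]@np.array([0,0,dz]); print(dz,proj(w2,[(598.6,85.3,.7)]), "tips",proj(w2,[(580,204+50,9.5+dz),(580,204-50,9.5+dz)]).round(0).tolist())
print(plane(w,[(516,217)],0.7), plane(w,[(113,218),(476,218)],40))
E
```

```text
outline corner exp (516,217): [[514.42885282 214.67859318]]
0 [[514.42885282 214.67859318]] tips [[239.0, 271.0], [405.0, 258.0]]
20 [[499.1205247  209.14452172]] tips [[239.0, 271.0], [405.0, 258.0]]
30 [[492.33430035 206.69292089]] tips [[239.0, 271.0], [405.0, 258.0]]
40 [[486.0426908  204.42091703]] tips [[239.0, 271.0], [405.0, 258.0]]
[[597.07732635  84.28742933   0.7       ]] [[623.20746671 305.40258039  40.        ]
 [607.56677056 124.62581162  40.        ]]
```

The pose reading is right: the outline corner reprojects to within about 2 px. Even so, the fingers ended up inside the wall line, pushing the tiles and not the lip, and the tray only came about 30 mm. I'll lift out, go behind the wall again and approach slowly, checking the force.

jog_arm --pt "0.02 0 0 0 0 0 0" --pt "0.02 0 0.3 0 0 0 0" --pt "0.02 0 0.7 0 0 0 0" --pt "0.02 0 0.7 0 0 0 0"

```text
clock: 5.08
eef_pos: [584.6, 204.8, 107.7]
eef_rot: [-3.139, -0.007, -0.086]
wrist_force: [1.2, 0.4, 1.5]
finger_gap: 93.8
finger_force: 0.0
```

jog_arm --pt "0.3 0.04 0 0 0 0 0" --pt "0.57 0.08 0 0 0 0 0" --pt "0.57 0.08 0 0 0 0 0" --pt "0.57 0.08 0 0 0 0 0"

```text
clock: 5.42
eef_pos: [651.0, 213.6, 99.6]
eef_rot: [3.141, 0.002, -0.086]
wrist_force: [-1.2, -0.7, 0.1]
finger_gap: 93.8
finger_force: 0.0
```

```bash
python3 - <<'E'
from m import *
w=shot("wrist"); cv2.imwrite("pics/w2.png",w["frame"][:,:,::-1]); print(manip.read_state()["eef_pos"])
E
```

```text
[650.24613108 213.62105288 100.05983726]
```

View pics/w2.png

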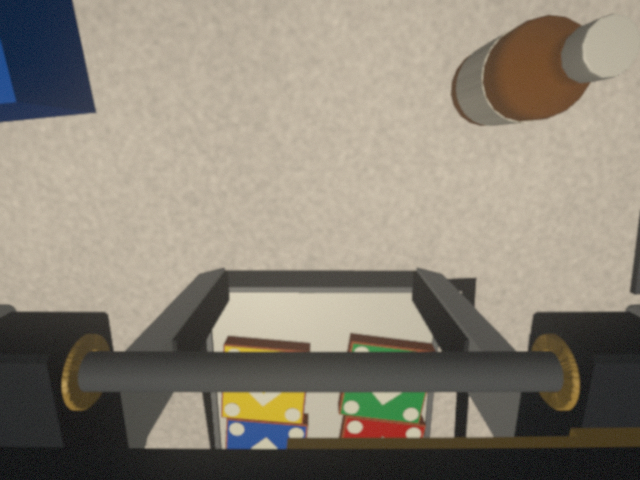

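```bash
python3 - <<'E'
from m import *
s=shot("side"); st=manip.read_state(); Rm=Ro.from_euler("xyz",st["eef_rot"]).as_matrix()
im=cv2.resize(s["frame"][:,:,::-1][180:460,60:380],None,fx=2,fy=2).copy()
for z,col in ((8,(0,0,255)),(-11,(0,255,0)),(-30,(255,0,0))):
  for y in (-47,47):
    p=st["eef_pos"]+Rm@[0,y,z]; q=proj(s,p)[0]; print(z,y,q.round()); cv2.circle(im,tuple(int(v) for v in (q-[60,180])*2),4,col,-1)
cv2.imwrite("pics/s2.png",im)
E
```

```text
8 -47 [180. 350.]
8 47 [213. 304.]
-11 -47 [178. 338.]
-11 47 [211. 293.]
-30 -47 [175. 327.]
-30 47 [210. 282.]
```

View pics/s2.png

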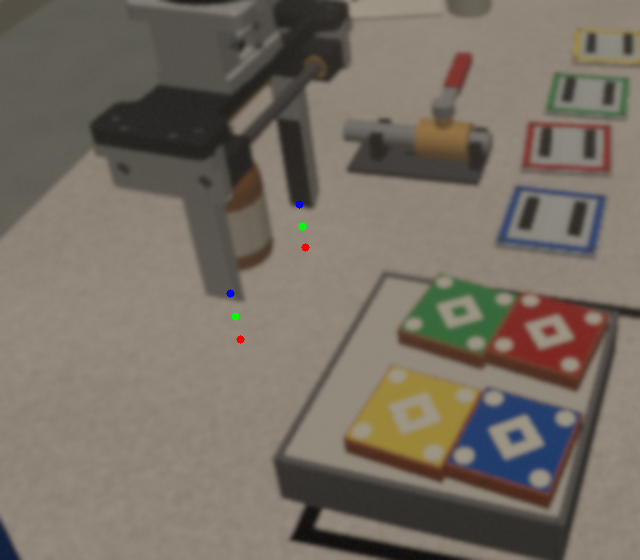

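The markers settle it. The real fingertips are about 38 mm higher than the nominal overhang gives, near tool z = -30 and not +8. That explains why the fingers passed over the 40 mm wall. I'll touch the bench gently behind the tray to find the true offset.

jog_arm --pt "0 0 -0.3 0 0 0 0" --pt "0 0 -0.6 0 0 0 0" --pt "0 0 -0.85 0 0 0 0" --pt "0 0 -0.95 0 0 0 0" --pt "0 0 -0.95 0 0 0 0"

```text
clock: 5.93
eef_pos: [648.7, 213.3, -15.3]
eef_rot: [3.14, 0.005, -0.086]
wrist_force: [-1.2, 0.1, 0.7]
finger_gap: 94.3
finger_force: 0.0
```

jog_arm --pt "0 0 -0.03 0 0 0 0" --pt "0 0 -0.05 0 0 0 0" --pt "0 0 -0.05 0 0 0 0"

```text
clock: 6.18
eef_pos: [651.5, 214.0, -17.1]
eef_rot: [-3.141, -0.002, -0.086]
wrist_force: [-0.6, 0.3, 0.4]
finger_gap: 93.8
finger_force: 0.0
```

```bash
python3 - <<'E'
from m import *
s=shot("side"); st=manip.read_state(); print(st["eef_pos"],st["wrist_force"])
im=cv2.resize(s["frame"][:,:,::-1][230:450,120:400],None,fx=2,fy=2).copy(); cv2.imwrite("pics/s3.png",im)
E
```

```text
[651.47086466 213.93624025 -17.18304312] [ 0.73895607  1.21210906 -0.55779481]
```

View pics/s3.png

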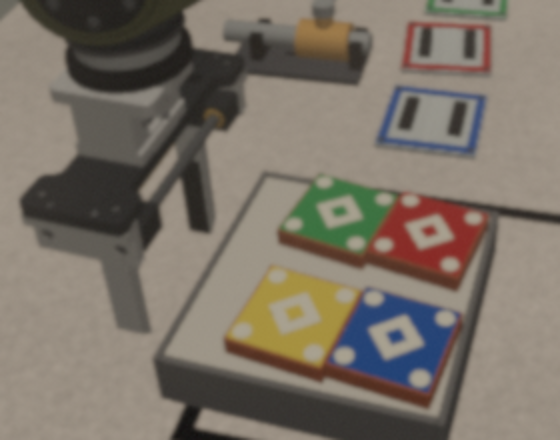

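jog_arm --pt "0 0 -0.03 0 0 0 0" --pt "0 0 -0.05 0 0 0 0" --pt "0 0 -0.05 0 0 0 0"

```text
clock: 6.48
eef_pos: [650.6, 213.7, -25.2]
eef_rot: [3.141, 0.001, -0.086]
wrist_force: [-0.3, -0.4, -0.5]
finger_gap: 94.0
finger_force: 0.0
```

jog_arm --pt "0 0 -0.015 0 0 0 0" --pt "0 0 -0.015 0 0 0 0"

```text
clock: 6.65
eef_pos: [651.0, 213.8, -25.9]
eef_rot: [-3.142, -0.0, -0.086]
wrist_force: [-2.9, -0.6, 6.4]
finger_gap: 94.0
finger_force: 3.0
```

jog_arm --pt "0 0 -0.015 0 0 0 0" --pt "0 0 -0.015 0 0 0 0"

```text
clock: 6.82
eef_pos: [651.1, 213.8, -26.0]
eef_rot: [-3.141, -0.001, -0.086]
wrist_force: [-10.2, -3.5, 21.1]
finger_gap: 94.0
finger_force: 10.4
```

jog_arm --pt "0 0 -0.015 0 0 0 0" --pt "0 0 -0.015 0 0 0 0"

```text
clock: 6.98
eef_pos: [651.2, 213.8, -26.1]
eef_rot: [-3.141, -0.001, -0.086]
wrist_force: [-19.3, -4.9, 35.4]
finger_gap: 94.0
finger_force: 17.8
```

Contact comes at a TCP z of -26, so tip height = TCP z + 26 mm. I'll lift 14 mm and drag the tray by the wall.

jog_arm --pt "0 0 0.12 0 0 0 0" --pt "0 0 0.12 0 0 0 0" --pt "-0.08 0 0.12 0 0 0 0" --pt "-0.14 -0.01 0.12 0 0 0 0" --pt "-0.18 -0.015 0.12 0 0 0 0" --pt "-0.22 -0.02 0.12 0 0 0 0" --pt "-0.26 -0.025 0.12 0 0 0 0" --pt "-0.3 -0.03 0.12 0 0 0 0"

```text
clock: 7.65
eef_pos: [614.9, 210.0, -15.9]
eef_rot: [-3.141, -0.001, -0.086]
wrist_force: [3.9, 0.1, -2.5]
finger_gap: 93.9
finger_force: 2.1
```

jog_arm --pt "-0.05 -0.005 0 0 0 0 0" --pt "-0.1 -0.01 0 0 0 0 0" --pt "-0.15 -0.015 0 0 0 0 0" --pt "-0.2 -0.02 0 0 0 0 0" --pt "-0.25 -0.025 0 0 0 0 0" --pt "-0.29 -0.03 0 0 0 0 0" --pt "-0.3 -0.03 0 0 0 0 0"

```text
clock: 8.23
eef_pos: [578.2, 206.5, -15.6]
eef_rot: [3.142, -0.0, -0.086]
wrist_force: [4.5, -0.9, -1.9]
finger_gap: 94.3
finger_force: 2.0
```

jog_arm --pt "0.08 0.0 0 0 0 0 0" --pt "0.12 0.0 0.3 0 0 0 0" --pt "0.12 0.0 0.7 0 0 0 0" --pt "0.12 0 1 0 0 0 0" --pt "0.12 0 1 0 0 0 0"

```text
clock: 8.65
eef_pos: [596.0, 207.5, 113.0]
eef_rot: [-3.138, -0.01, -0.086]
wrist_force: [0.8, 0.7, 1.3]
finger_gap: 93.8
finger_force: 0.0
```

jog_arm --pt "0 -0.4 0.3 0 0 0 0" --pt "0 -0.7 0.5 0 0 0 0" --pt "0 -1 0.7 0 0 0 0" --pt "0 -1 0.8 0 0 0 0" --pt "0 -1 0.8 0 0 0 0"

```text
clock: 9.07
eef_pos: [594.5, 83.4, 205.3]
eef_rot: [-3.141, -0.006, -0.089]
wrist_force: [0.6, -0.8, 0.1]
finger_gap: 94.0
finger_force: 0.0
```

jog_arm --pt "0 -0.4 0 0 0 0 0" --pt "0 -0.7 0 0 0 0 0" --pt "0 -1 0 0 0 0 0" --pt "0 -1 0 0 0 0 0"

```text
clock: 9.4
eef_pos: [592.6, -38.3, 199.5]
eef_rot: [3.141, 0.001, -0.09]
wrist_force: [0.3, -0.3, -0.6]
finger_gap: 93.8
finger_force: 0.0
```

jog_arm --pt "0 -0.4 0 0 0 0 0" --pt "0 -0.7 0 0 0 0 0" --pt "0 -1 0 0 0 0 0" --pt "0 -1 0 0 0 0 0"

```text
clock: 9.73
eef_pos: [592.4, -158.2, 199.2]
eef_rot: [3.141, 0.002, -0.09]
wrist_force: [-0.1, 0.3, -0.8]
finger_gap: 94.1
finger_force: 0.0
```

```bash
python3 - <<'E'
from m import *
t=shot("top"); s=shot("side"); cv2.imwrite("pics/top2.png",t["frame"][:,:,::-1])
print(tray(t,(480,215)))
R=lambda k:cv2.minAreaRect(k)[0]
for col,X in dict(blue=(433,264,52),yellow=(500,260,52),red=(427,168,52),green=(491,163,52)).items():
    a,b=near(t,col,X),near(s,col,X); p,e=tri(t,R(a),s,R(b)); print(col,p.round(1),round(e,1),*rect(t,a,X[2]),*rect(s,b,X[2]))
E
```

```text
(array([470.9, 201. , 223.1, 224. ]), np.float64(-0.042))
blue [431.4 270.4  54.6] 1.7 [432.5 271.1  62.2  62.1] -0.178 [430.4 267.2  61.1  61. ] -0.193
yellow [497.2 262.6  55. ] 1.7 [498.5 263.7  64.3  62.6] -0.181 [496.5 259.3  63.7  63.5] -0.184
red [424.4 176.5  53.7] 1.9 [425.5 176.6  65.8  63.8] -0.225 [423.  174.   65.5  65.2] -0.218
green [489.7 167.6  53.8] 2.3 [491.2 168.1  63.   62.3] -0.229 [489.  164.7  59.9  60.6] -0.227
```

View pics/top2.png

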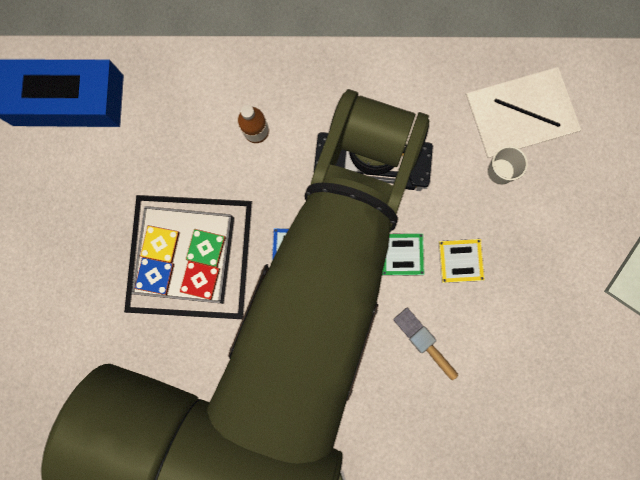

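```bash
python3 - <<'E'
from m import *
s=manip.read_state(); print(s["eef_pos"],s["eef_rot"],s["qd"].round(3))
E
```

```text
[ 592.88937541 -153.73666191  199.4086398 ] [-3.14093117e+00  1.37955466e-03 -8.74533930e-02] [ 0.043 -0.012  0.01   0.004 -0.     0.008]
```

jog_arm --pt "-0.464 0.92 0 0 0 -0.084 0.13" --pt "-0.464 0.92 0 0 0 -0.084 0.13" --pt "-0.464 0.92 0 0 0 -0.084 0.13" --pt "-0.464 0.92 0 0 0 -0.084 0.13" --pt "-0.464 0.92 0 0 0 -0.084 0.13" --pt "-0.464 0.92 0 0 0 -0.084 0.13"

```text
clock: 10.33
eef_pos: [537.7, -42.1, 200.4]
eef_rot: [-3.142, -0.0, -0.216]
wrist_force: [-0.4, -0.4, -0.1]
finger_gap: 82.1
finger_force: 0.0
```

jog_arm --pt "-0.464 0.92 0 0 0 0 0.13" --pt "-0.464 0.92 0 0 0 0 0.13" --pt "-0.464 0.92 0 0 0 0 0.13" --pt "-0.464 0.92 0 0 0 0 0.13"

```text
clock: 10.67
eef_pos: [480.1, 71.2, 200.3]
eef_rot: [-3.141, 0.001, -0.215]
wrist_force: [-0.5, -2.3, 0.6]
finger_gap: 81.8
finger_force: 0.0
```

jog_arm --pt "-0.464 0.92 -0.3 0 0 0 0.13" --pt "-0.464 0.92 -0.5 0 0 0 0.13" --pt "-0.464 0.92 -0.6 0 0 0 0.13" --pt "-0.464 0.92 -0.7 0 0 0 0.13" --pt "-0.464 0.92 -0.7 0 0 0 0.13" --pt "-0.464 0.92 -0.7 0 0 0 0.13" --pt "-0.464 0.92 -0.7 0 0 0 0.13"

```text
clock: 11.25
eef_pos: [427.5, 177.1, 117.3]
eef_rot: [-3.141, -0.001, -0.219]
wrist_force: [0.3, -0.3, -0.6]
finger_gap: 81.7
finger_force: 0.0
```

```bash
python3 - <<'E'
from m import *
w=shot("wrist"); s=manip.read_state(); print(s["eef_pos"],s["eef_rot"])
for col in HUE:
    for k in blobs(w,col,800): print(col,cv2.contourArea(k),k.reshape(-1,2).min(0),k.reshape(-1,2).max(0),rect(w,k,52))
E
```

```text
[427.62154984 177.01573012 117.53269683] [-3.14076165e+00 -1.68459061e-03 -2.19044608e-01]
blue 11162.5 [470  35] [581 162] (array([494.4,  17.1,  73. ,  72.5]), np.float64(-0.026))
blue 2804.0 [157 222] [243 300] (array([431. , 270.9,  61.7,  61.1]), np.float64(-0.179))
green 6285.5 [271 109] [359 199] (array([489.5, 168.1,  62.2,  62.5]), np.float64(-0.223))
yellow 7633.5 [135 128] [232 219] (array([496.5, 263.2,  63.9,  63.3]), np.float64(-0.185))
yellow 4164.5 [254 427] [639 448] (array([230.1, 107.6, 339. ,  21. ]), np.float64(-0.219))
yellow 1444.0 [506 334] [547 411] (array([279.4,  34.9,  76. ,  30.7]), np.float64(0.021))
yellow 1343.0 [ 93 335] [134 411] (array([353.9, 371.2,  30.3,  76.8]), np.float64(-0.459))
red 6769.0 [280 203] [366 285] (array([423.9, 177.1,  64. ,  63.9]), np.float64(-0.221))
red 1049.5 [618  18] [639 132] (array([493.9, -52.8,  14. ,  73.7]), np.float64(-0.026))
```

jog_arm --pt "-0.015 -0.005 -0.3 0 0 0 0.13" --pt "-0.015 -0.005 -0.6 0 0 0 0.13" --pt "-0.015 -0.005 -0.8 0 0 0 0.13" --pt "-0.015 -0.005 -0.835 0 0 0 0.13" --pt "-0.015 -0.005 -0.835 0 0 0 0.13"

```text
clock: 11.72
eef_pos: [424.9, 176.3, 16.2]
eef_rot: [3.141, 0.001, -0.219]
wrist_force: [0.3, 0.5, 0.5]
finger_gap: 82.1
finger_force: 0.0
```

jog_arm --pt "0 0 0 0 0 0 0.5" --pt "0 0 0 0 0 0 0.5" --pt "0 0 0 0 0 0 0.5" --pt "0 0 0 0 0 0 0.5" --pt "0 0 0 0 0 0 0.5" --pt "0 0 0 0 0 0 0.5" --grip_force 35

```text
clock: 12.22
eef_pos: [425.5, 177.2, 17.6]
eef_rot: [-3.14, -0.003, -0.218]
wrist_force: [-1.1, -3.3, 8.7]
finger_gap: 65.5
finger_force: 35.0
```

jog_arm --pt "0 0 0.15 0 0 0 0.5" --pt "0 0 0.35 0 0 0 0.5" --pt "0 0 0.5 0 0 0 0.5" --pt "0 0 0.5 0 0 0 0.5" --pt "0 0 0.5 0 0 0 0.5"

```text
clock: 12.63
eef_pos: [424.8, 177.3, 76.8]
eef_rot: [-3.14, -0.002, -0.218]
wrist_force: [-0.6, -0.4, -2.8]
finger_gap: 65.4
finger_force: 35.0
```

jog_arm --pt "0.2 -0.847 0 0 0 0.1 0.5" --pt "0.2 -0.847 0 0 0 0.1 0.5" --pt "0.2 -0.847 0 0 0 0.1 0.5" --pt "0.2 -0.847 0 0 0 0.1 0.5"

```text
clock: 12.97
eef_pos: [448.5, 71.9, 75.0]
eef_rot: [3.141, 0.001, -0.064]
wrist_force: [1.1, 0.7, -2.3]
finger_gap: 65.5
finger_force: 35.0
```

jog_arm --pt "0.2 -0.847 0 0 0 0.095 0.5" --pt "0.2 -0.847 0 0 0 0.095 0.5" --pt "0.2 -0.847 0 0 0 0.095 0.5" --pt "0.2 -0.847 0 0 0 0.095 0.5"

```text
clock: 13.3
eef_pos: [472.6, -29.5, 75.0]
eef_rot: [3.141, 0.001, 0.085]
wrist_force: [0.1, 0.6, -1.9]
finger_gap: 65.2
finger_force: 35.0
```

jog_arm --pt "0.2 -0.847 0 0 0 0 0.5" --pt "0.2 -0.847 0 0 0 0 0.5" --pt "0.2 -0.847 0 0 0 0 0.5" --pt "0.2 -0.847 -0.1 0 0 0 0.5" --pt "0.2 -0.847 -0.2 0 0 0 0.5" --pt "0.2 -0.847 -0.3 0 0 0 0.5" --pt "0.2 -0.847 -0.3 0 0 0 0.5" --pt "0.2 -0.847 -0.3 0 0 0 0.5"

```text
clock: 13.97
eef_pos: [495.8, -127.1, 39.2]
eef_rot: [-3.141, 0.002, 0.089]
wrist_force: [-0.9, 0.6, -1.0]
finger_gap: 65.4
finger_force: 35.0
```

```bash
python3 - <<'E'
from m import *
w=shot("wrist"); s=manip.read_state(); print(s["eef_pos"],s["eef_rot"],s["finger_gap"])
cv2.imwrite("pics/w3.png",w["frame"][:,:,::-1])
for col,z in (("blue",6),("green",6),("yellow",6)):
    for k in blobs(w,col,1500): print(col,k.reshape(-1,2).min(0),k.reshape(-1,2).max(0),rect(w,k,z))
for k in blobs(w,"red",500): print("red",k.reshape(-1,2).min(0),k.reshape(-1,2).max(0),rect(w,k,s["eef_pos"][2]+36))
E
```

```text
[ 496.29722365 -127.25950276   39.90970169] [-3.14121525e+00  6.49518983e-04  8.87727589e-02] 65.76448042559207
blue [ 75 169] [209 305] (array([494.2,  -8. ,  86.1,  85. ]), np.float64(-0.024))
green [421 215] [556 312] (array([ 497.5, -237.6,   64. ,   85.4]), np.float64(0.017))
yellow [207 428] [635 448] (array([ 355.1, -217.7,   18.8,  332.5]), np.float64(0.086))
red [253 232] [388 352] (array([ 495.3, -126.4,   62.3,   65.9]), np.float64(0.089))
red [344  14] [507  67] (array([ 610.8, -159.4,   17.6,   66.8]), np.float64(0.04))
red [257 188] [392 229] (array([ 538.3, -124.2,   19. ,   61.2]), np.float64(0.055))
```

View pics/w3.png

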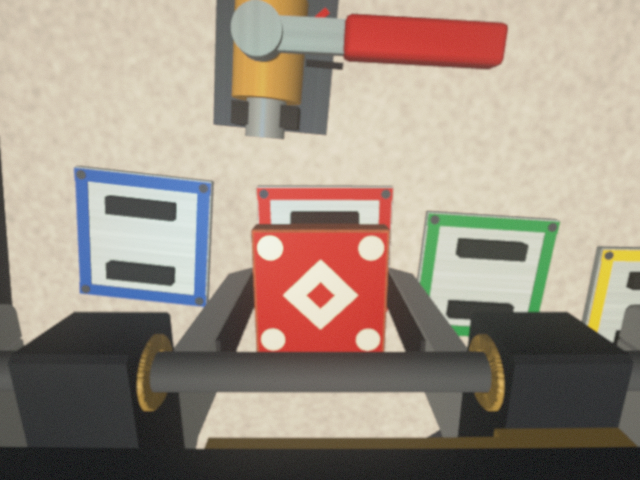

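jog_arm --pt "0.01 -0.015 -0.15 0 0 0 0.5" --pt "0.01 -0.015 -0.3 0 0 0 0.5" --pt "0.01 -0.015 -0.37 0 0 0 0.5" --pt "0.01 -0.015 -0.39 0 0 0 0.5" --pt "0.01 -0.015 -0.39 0 0 0 0.5"

```text
clock: 14.43
eef_pos: [497.6, -129.4, -6.5]
eef_rot: [-3.141, 0.0, 0.089]
wrist_force: [-0.3, -0.5, -2.1]
finger_gap: 65.1
finger_force: 35.0
```

jog_arm --pt "0 0 -0.02 0 0 0 0.5" --pt "0 0 -0.04 0 0 0 0.5" --pt "0 0 -0.05 0 0 0 0.5" --pt "0 0 -0.05 0 0 0 0.5"

```text
clock: 14.77
eef_pos: [498.3, -129.6, -11.4]
eef_rot: [3.141, -0.002, 0.089]
wrist_force: [-0.9, 2.4, 5.7]
finger_gap: 65.5
finger_force: 35.0
```

jog_arm --pt "0 0 -0.02 0 0 0 0.5" --pt "0 0 -0.03 0 0 0 0.5" --pt "0 0 -0.03 0 0 0 0.5" --pt "0 0 -0.03 0 0 0 0.5"

```text
clock: 15.1
eef_pos: [498.4, -129.7, -14.4]
eef_rot: [3.141, -0.002, 0.089]
wrist_force: [-5.9, 1.7, 14.4]
finger_gap: 65.6
finger_force: 35.0
```

jog_arm --pt "0 0 -0.02 0 0 0 0.5" --pt "0 0 -0.03 0 0 0 0.5" --pt "0 0 -0.03 0 0 0 0.5"

```text
clock: 15.35
eef_pos: [499.8, -129.6, -16.2]
eef_rot: [3.14, -0.005, 0.089]
wrist_force: [-9.3, 7.9, 36.2]
finger_gap: 65.7
finger_force: 35.0
```

jog_arm --pt "0 0 0.02 0 0 0 0.13" --pt "0 0 0.02 0 0 0 0.13" --pt "0 0 0.02 0 0 0 0.13" --pt "0 0 0.03 0 0 0 0.13" --pt "0 0 0.2 0 0 0 0.13" --pt "0 0 0.4 0 0 0 0.13" --pt "0 0 0.4 0 0 0 1" --pt "0 0 0.4 0 0 0 1"

```text
clock: 16.02
eef_pos: [498.2, -129.8, 28.8]
eef_rot: [3.141, -0.002, 0.088]
wrist_force: [0.2, 0.9, -0.7]
finger_gap: 71.8
finger_force: 0.0
```

jog_arm --pt "0 0 0 0 0 0 1" --pt "0 0 0 0 0 0 1" --pt "0 0 0 0 0 0 1" --pt "0 0 0 0 0 0 1" --pt "0 0 0 0 0 0 1" --pt "0 0 0 0 0 0 1" --pt "0 0 0 0 0 0 1" --grip_force 35

```text
clock: 16.6
eef_pos: [497.5, -129.6, 27.9]
eef_rot: [-3.142, 0.0, 0.088]
wrist_force: [-0.5, -0.6, 0.5]
finger_gap: 25.4
finger_force: 0.0
```

```bash
python3 - <<'E'
from m import *
w=shot("wrist"); s=manip.read_state(); print(s["eef_pos"],s["finger_gap"])
for k in blobs(w,"red",800): print(k.reshape(-1,2).min(0),k.reshape(-1,2).max(0),rect(w,k,20),rect(w,k,6))
E
```

```text
[ 497.54436849 -129.58644875   27.97078151] 20.93482151910937
[250 192] [391 305] (array([ 506.2, -128. ,   69.8,   81.2]), np.float64(0.088)) (array([ 502.2, -128.3,   74.4,   86.6]), np.float64(0.088))
[339   9] [513  66] (array([ 626.1, -172.5,   24. ,   90.2]), np.float64(0.038)) (array([ 630. , -175.8,   25.5,   96.1]), np.float64(0.038))
[292 273] [349 321] (array([ 476.3, -131. ,   31.5,   35.6]), np.float64(0.068)) (array([ 470.3, -131.6,   33.6,   37.9]), np.float64(0.068))
```

jog_arm --pt "0 0 -0.2 0 0 0 1" --pt "0 0 -0.26 0 0 0 1" --pt "0 0 -0.28 0 0 0 1" --pt "0 0 -0.3 0 0 0 1" --pt "0 0 -0.305 0 0 0 1" --pt "0 0 -0.305 0 0 0 1"

```text
clock: 17.15
eef_pos: [497.9, -129.8, -6.1]
eef_rot: [3.141, -0.0, 0.089]
wrist_force: [-13.1, 2.8, 32.2]
finger_gap: 0.8
finger_force: 16.1
```

jog_arm --pt "0 0 0.2 0 0 0 0.13" --pt "0 0 0.6 0 0 0 0.13" --pt "0 0 0.6 0 0 0 0.13" --pt "0 0 0.6 0 0 0 0.13"

```text
clock: 17.48
eef_pos: [499.0, -130.0, 66.3]
eef_rot: [3.14, -0.005, 0.089]
wrist_force: [0.6, 0.1, 0.2]
finger_gap: 23.7
finger_force: 0.0
```

jog_arm --pt "-0.02 0.827 0 0 0 -0.1 0.13" --pt "-0.02 0.827 0 0 0 -0.1 0.13" --pt "-0.02 0.827 0 0 0 -0.1 0.13"

```text
clock: 17.73
eef_pos: [494.0, -27.5, 62.2]
eef_rot: [-3.141, 0.002, -0.072]
wrist_force: [0.4, -0.3, -0.9]
finger_gap: 43.7
finger_force: 0.0
```

jog_arm --pt "-0.02 0.827 0 0 0 -0.1 0.13" --pt "-0.02 0.827 0 0 0 -0.1 0.13" --pt "-0.02 0.827 0 0 0 -0.1 0.13"

```text
clock: 17.98
eef_pos: [491.6, 72.0, 62.2]
eef_rot: [3.141, 0.002, -0.228]
wrist_force: [0.9, 0.4, 0.4]
finger_gap: 63.6
finger_force: 0.0
```

jog_arm --pt "-0.02 0.827 0 0 0 0 0.13" --pt "-0.02 0.827 0 0 0 0 0.13" --pt "-0.02 0.827 0 0 0 0 0.13" --pt "-0.02 0.827 0 0 0 0 0.13" --pt "-0.02 0.827 0 0 0 0 0.13" --pt "-0.02 0.827 0 0 0 0 0.13"

```text
clock: 18.48
eef_pos: [490.0, 167.2, 62.6]
eef_rot: [3.141, 0.001, -0.226]
wrist_force: [0.8, 0.4, 0.4]
finger_gap: 81.6
finger_force: 0.0
```

```bash
cat > look.py <<'E'
from m import *
w=shot("wrist"); s=manip.read_state(); print(s["clock"],s["eef_pos"].round(1),s["eef_rot"].round(3),s["finger_gap"].round(1))
for col in HUE:
    for k in blobs(w,col,1500): 
        if k.reshape(-1,2)[:,1].max()<425: print(col,k.reshape(-1,2).min(0),k.reshape(-1,2).max(0),"z52",*rect(w,k,52),"z6",rect(w,k,6)[0])
t=shot("top"); 
for col in HUE:
    for k in blobs(t,col,300): print("top",col,"z52",*rect(t,k,52),"z6",rect(t,k,6)[0])
E
python3 look.py
```

```text
Traceback (most recent call last):
  File "look.py", line 2, in <module>
    w=shot("wrist"); s=manip.read_state(); print(s["clock"],s["eef_pos"].round(1),s["eef_rot"].round(3),s["finger_gap"].round(1))
                                                                                                        ^^^^^^^^^^^^^^^^^^^^^
AttributeError: 'float' object has no attribute 'round'
```

```bash
sed -i 's/,s\["finger_gap"\].round(1)/,round(s["finger_gap"],1)/' look.py; python3 look.py
```

```text
18.5833 [490.3 167.   63.1] [ 3.141e+00  1.000e-03 -2.270e-01] 81.8
blue [497 112] [623 251] z52 [505.4  20.5  70.6  70. ] -0.026 z6 [494.2  -7.6  85.6  84.9]
green [269 215] [372 312] z52 [488.9 168.1  62.4  62. ] -0.227 z6 [474.1 171.4  75.7  75.1]
yellow [110 236] [217 334] z52 [496.3 263.2  63.5  63.6] -0.186 z6 [483.1 286.9  77.   77.1]
top blue z52 [819.5 497.1 147.1 269.7] 0.002 z6 [837.7 520.9 152.8 280.2]
top blue z52 [490.4 -11.5  82.   82.9] -0.033 z6 [495.7  -7.5  85.2  86.2]
top green z52 [ 483.1 -232.9   81.1   81.7] 0.014 z6 [ 488.2 -237.5   84.3   84.9]
top yellow z52 [246.4 289.6 418.  216.7] 0.025 z6 [242.3 305.3 434.3 225.1]
top yellow z52 [519.4 282.3 147.5 178.8] 0.217 z6 [525.9 297.7 153.3 185.8]
top yellow z52 [ 472.  -350.7   83.4   84.2] 0.072 z6 [ 476.6 -359.9   86.7   87.5]
top red z52 [ 492.7 -127.4   83.3   84. ] 0.088 z6 [ 498.2 -127.9   86.5   87.2]
```

jog_arm --pt "-0.01 0 -0.2 0 0 0 0.13" --pt "-0.01 0 -0.35 0 0 0 0.13" --pt "-0.01 0 -0.395 0 0 0 0.13" --pt "-0.01 0 -0.395 0 0 0 0.13" --pt "-0.01 0 -0.395 0 0 0 0.13"

```text
clock: 19.05
eef_pos: [489.4, 167.7, 16.5]
eef_rot: [-3.142, -0.0, -0.226]
wrist_force: [-0.5, 0.4, 0.2]
finger_gap: 81.9
finger_force: 0.0
```

jog_arm --pt "0 0 0 0 0 0 0.5" --pt "0 0 0 0 0 0 0.5" --pt "0 0 0 0 0 0 0.5" --pt "0 0 0 0 0 0 0.5" --pt "0 0 0 0 0 0 0.5" --pt "0 0 0 0 0 0 0.5" --grip_force 35

```text
clock: 19.55
eef_pos: [489.5, 168.1, 16.7]
eef_rot: [-3.141, -0.001, -0.226]
wrist_force: [-1.2, -1.5, 6.3]
finger_gap: 65.6
finger_force: 35.0
```

jog_arm --pt "0 0 0.15 0 0 0 0.5" --pt "0 0 0.35 0 0 0 0.5" --pt "0 0 0.5 0 0 0 0.5" --pt "0 0 0.5 0 0 0 0.5"

```text
clock: 19.88
eef_pos: [490.8, 168.6, 79.4]
eef_rot: [-3.139, -0.005, -0.226]
wrist_force: [0.2, -0.1, 0.5]
finger_gap: 65.4
finger_force: 35.0
```

jog_arm --pt "-0.005 -0.846 0 0 0 0.08 0.5" --pt "-0.005 -0.846 0 0 0 0.08 0.5" --pt "-0.005 -0.846 0 0 0 0.08 0.5"

```text
clock: 20.13
eef_pos: [487.8, 64.1, 75.1]
eef_rot: [3.141, 0.001, -0.098]
wrist_force: [-0.5, 0.9, -1.1]
finger_gap: 65.4
finger_force: 35.0
```

jog_arm --pt "-0.005 -0.846 0 0 0 0.073 0.5" --pt "-0.005 -0.846 0 0 0 0.073 0.5" --pt "-0.005 -0.846 0 0 0 0.073 0.5"

```text
clock: 20.38
eef_pos: [487.2, -38.0, 75.2]
eef_rot: [3.141, 0.001, 0.015]
wrist_force: [0.9, 0.6, -1.1]
finger_gap: 65.8
finger_force: 35.0
```

jog_arm --pt "-0.005 -0.846 0 0 0 0 0.5" --pt "-0.005 -0.846 0 0 0 0 0.5" --pt "-0.005 -0.846 0 0 0 0 0.5"

```text
clock: 20.63
eef_pos: [486.7, -140.0, 75.2]
eef_rot: [3.141, 0.001, 0.013]
wrist_force: [0.2, 0.5, -2.1]
finger_gap: 65.5
finger_force: 35.0
```

jog_arm --pt "-0.005 -0.846 0 0 0 0 0.5" --pt "-0.005 -0.846 0 0 0 0 0.5" --pt "-0.005 -0.846 0 0 0 0 0.5" --pt "-0.005 -0.846 -0.15 0 0 0 0.5" --pt "-0.005 -0.846 -0.3 0 0 0 0.5" --pt "-0.005 -0.846 -0.3 0 0 0 0.5" --pt "-0.005 -0.846 -0.3 0 0 0 0.5"

```text
clock: 21.22
eef_pos: [486.1, -237.5, 39.0]
eef_rot: [-3.14, 0.002, 0.015]
wrist_force: [0.2, -0.9, -0.5]
finger_gap: 65.3
finger_force: 35.0
```

```bash
cat > held.py <<'E'
import sys; from m import *
col=sys.argv[1]
w=shot("wrist"); s=manip.read_state(); print(s["clock"],s["eef_pos"].round(1),s["eef_rot"].round(3),round(s["finger_gap"],1))
z=s["eef_pos"][2]+36
for c in HUE:
    for k in blobs(w,c,600):
        q=k.reshape(-1,2)
        if q[:,1].max()<425: print(c,q.min(0),q.max(0),"held",*rect(w,k,z),"z6",*rect(w,k,6))
E
python3 held.py green
```

```text
21.2667 [ 486.8 -237.7   40.1] [-3.141  0.     0.015] 65.8
blue [  0 173] [ 50 297] held [512.  -92.9  24.8  60. ] -0.024 z6 [493.6 -33.3  35.2  85. ] -0.024
green [254 230] [386 351] held [ 486.4 -236.5   62.6   62. ] 0.015 z6 [ 457.3 -236.8   88.6   87.8] 0.015
green [256 188] [388 222] held [ 529.8 -236.8   60.    15.6] -0.001 z6 [ 518.7 -237.2   85.    22. ] -0.001
yellow [439 205] [575 331] held [ 499.  -324.1   60.8   61.4] 0.073 z6 [ 475.2 -360.9   86.1   87. ] 0.073
yellow [469 334] [505 411] held [ 443.4 -323.4   47.    16.4] 0.214 z6 [ 396.3 -359.8   66.6   23.2] 0.214
yellow [135 339] [170 411] held [ 439.6 -150.3   16.    44.5] -0.179 z6 [ 390.9 -114.6   22.7   63.1] -0.179
red [ 79 165] [227 299] held [ 514.1 -160.1   60.6   61.5] 0.084 z6 [ 496.5 -128.6   85.9   87.2] 0.084
red [70  0] [239  34] held [ 605.9 -167.5   12.7   68.6] 0.006 z6 [ 626.6 -139.    17.9   97.1] 0.006
```

jog_arm --pt "0 -0.005 -0.15 0 0 0 0.5" --pt "0 -0.005 -0.3 0 0 0 0.5" --pt "0 -0.005 -0.37 0 0 0 0.5" --pt "0 -0.005 -0.39 0 0 0 0.5" --pt "0 -0.005 -0.39 0 0 0 0.5"

```text
clock: 21.68
eef_pos: [487.0, -238.4, -6.4]
eef_rot: [-3.142, 0.0, 0.015]
wrist_force: [0.3, 0.5, -0.9]
finger_gap: 65.5
finger_force: 35.0
```

jog_arm --pt "0 0 -0.02 0 0 0 0.5" --pt "0 0 -0.04 0 0 0 0.5" --pt "0 0 -0.06 0 0 0 0.5" --pt "0 0 -0.08 0 0 0 0.5" --pt "0 0 -0.095 0 0 0 0.5" --pt "0 0 -0.11 0 0 0 0.5" --pt "0 0 -0.11 0 0 0 0.5"

```text
clock: 22.27
eef_pos: [488.4, -239.0, -16.4]
eef_rot: [3.14, -0.004, 0.015]
wrist_force: [-8.8, 9.1, 32.9]
finger_gap: 65.8
finger_force: 35.0
```

jog_arm --pt "0 0 0.02 0 0 0 0.13" --pt "0 0 0.02 0 0 0 0.13" --pt "0 0 0.02 0 0 0 0.13" --pt "0 0 0.03 0 0 0 0.13" --pt "0 0 0.2 0 0 0 0.13" --pt "0 0 0.4 0 0 0 0.13" --pt "0 0 0.4 0 0 0 1" --pt "0 0 0.4 0 0 0 1"

```text
clock: 22.93
eef_pos: [487.3, -238.9, 28.9]
eef_rot: [3.141, -0.002, 0.015]
wrist_force: [0.3, 0.2, 0.4]
finger_gap: 71.6
finger_force: 0.0
```

jog_arm --pt "0 0 0 0 0 0 1" --pt "0 0 0 0 0 0 1" --pt "0 0 0 0 0 0 1" --pt "0 0 0 0 0 0 1" --pt "0 0 0 0 0 0 1" --pt "0 0 0 0 0 0 1" --pt "0 0 0 0 0 0 1" --pt "0 0 0 0 0 0 1"

```text
clock: 23.6
eef_pos: [486.7, -238.5, 28.0]
eef_rot: [-3.142, 0.0, 0.015]
wrist_force: [-0.8, 0.1, -0.1]
finger_gap: 18.6
finger_force: 0.0
```

jog_arm --pt "0 0 -0.2 0 0 0 1" --pt "0 0 -0.26 0 0 0 1" --pt "0 0 -0.28 0 0 0 1" --pt "0 0 -0.3 0 0 0 1" --pt "0 0 -0.305 0 0 0 1" --pt "0 0 -0.305 0 0 0 1"

```text
clock: 24.1
eef_pos: [486.7, -238.8, -6.1]
eef_rot: [3.141, 0.0, 0.015]
wrist_force: [-14.7, 4.7, 31.4]
finger_gap: 0.5
finger_force: 15.6
```

jog_arm --pt "0 0 0.2 0 0 0 0.13" --pt "0 0 0.6 0 0 0 0.13" --pt "0 0 0.6 0 0 0 0.13" --pt "0 0 0.6 0 0 0 0.13"

```text
clock: 24.43
eef_pos: [488.1, -239.3, 66.4]
eef_rot: [3.139, -0.004, 0.015]
wrist_force: [-0.7, -0.4, 0.4]
finger_gap: 23.7
finger_force: 0.0
```

jog_arm --pt "0.016 0.836 0 0 0 -0.064 0.13" --pt "0.016 0.836 0 0 0 -0.064 0.13" --pt "0.016 0.836 0 0 0 -0.064 0.13"

```text
clock: 24.68
eef_pos: [487.5, -134.8, 62.1]
eef_rot: [-3.14, 0.003, -0.086]
wrist_force: [-0.5, -0.5, 0.6]
finger_gap: 43.7
finger_force: 0.0
```

jog_arm --pt "0.016 0.836 0 0 0 -0.063 0.13" --pt "0.016 0.836 0 0 0 -0.063 0.13" --pt "0.016 0.836 0 0 0 -0.063 0.13"

```text
clock: 24.93
eef_pos: [489.5, -34.2, 62.2]
eef_rot: [-3.141, 0.002, -0.184]
wrist_force: [-0.2, 0.1, -0.0]
finger_gap: 63.8
finger_force: 0.0
```

jog_arm --pt "0.016 0.836 0 0 0 0 0.13" --pt "0.016 0.836 0 0 0 0 0.13" --pt "0.016 0.836 0 0 0 0 0.13"

```text
clock: 25.18
eef_pos: [491.5, 66.0, 62.3]
eef_rot: [-3.142, 0.002, -0.183]
wrist_force: [-0.3, -1.5, -0.2]
finger_gap: 81.2
finger_force: 0.0
```

jog_arm --pt "0.016 0.836 0 0 0 0 0.13" --pt "0.016 0.836 0 0 0 0 0.13" --pt "0.016 0.836 0 0 0 0 0.13"

```text
clock: 25.43
eef_pos: [493.4, 166.4, 62.3]
eef_rot: [3.141, 0.002, -0.183]
wrist_force: [-0.7, -0.4, -0.1]
finger_gap: 82.1
finger_force: 0.0
```

jog_arm --pt "0.016 0.836 0 0 0 0 0.13" --pt "0.016 0.836 0 0 0 0 0.13" --pt "0.016 0.836 0 0 0 0 0.13" --pt "0.016 0.836 0 0 0 0 0.13" --pt "0.016 0.836 0 0 0 0 0.13" --pt "0.016 0.836 0 0 0 0 0.13"

```text
clock: 25.93
eef_pos: [495.9, 262.1, 62.5]
eef_rot: [3.141, 0.001, -0.185]
wrist_force: [0.1, -0.2, 0.4]
finger_gap: 81.7
finger_force: 0.0
```

```bash
python3 look.py
```

```text
25.9833 [496.2 261.9  62.8] [ 3.141e+00  1.000e-03 -1.860e-01] 81.6
blue [279 316] [375 351] z52 [448.8 267.4  61.8  24.7] -0.186 z6 [424.  271.1  75.   29.9]
yellow [267 212] [374 311] z52 [496.  263.1  63.4  63. ] -0.186 z6 [481.3 265.8  77.   76.4]
top blue z52 [819.5 497.1 147.1 269.7] 0.002 z6 [837.7 520.9 152.8 280.2]
top blue z52 [490.5 -11.5  82.   82.7] -0.031 z6 [495.8  -7.5  85.2  85.9]
top blue z52 [431.  263.6  46.7  62.4] -0.177 z6 [434.  278.3  48.5  64.9]
top green z52 [ 483.1 -232.9   81.1   81.7] 0.014 z6 [ 488.2 -237.5   84.3   84.9]
top yellow z52 [257.1 371.1 431.7 194.2] 0.028 z6 [253.4 390.  448.6 201.7]
top yellow z52 [526.4 413.2 136.8 183.2] 0.421 z6 [533.2 433.7 142.1 190.4]
top yellow z52 [ 73.3 311.1  72.9 188.4] 0.025 z6 [ 62.4 327.6  75.7 195.7]
top yellow z52 [ 471.9 -350.8   83.5   84.4] 0.072 z6 [ 476.5 -360.    86.8   87.7]
top red z52 [ 492.7 -127.5   83.3   84.1] 0.087 z6 [ 498.1 -128.    86.5   87.4]
```

jog_arm --pt "0 0 -0.2 0 0 0 0.13" --pt "0 0 -0.35 0 0 0 0.13" --pt "0 0 -0.395 0 0 0 0.13" --pt "0 0 -0.395 0 0 0 0.13" --pt "0 0 -0.395 0 0 0 0.13"

```text
clock: 26.45
eef_pos: [496.7, 262.5, 16.4]
eef_rot: [-3.142, -0.0, -0.186]
wrist_force: [0.3, 0.6, -0.4]
finger_gap: 81.8
finger_force: 0.0
```

jog_arm --pt "0 0 0 0 0 0 0.5" --pt "0 0 0 0 0 0 0.5" --pt "0 0 0 0 0 0 0.5" --pt "0 0 0 0 0 0 0.5" --pt "0 0 0 0 0 0 0.5" --pt "0 0 0 0 0 0 0.5" --grip_force 35

```text
clock: 26.95
eef_pos: [496.7, 263.0, 16.6]
eef_rot: [-3.141, -0.001, -0.185]
wrist_force: [-0.3, -3.3, 6.2]
finger_gap: 65.7
finger_force: 35.0
```

jog_arm --pt "0 0 0.15 0 0 0 0.5" --pt "0 0 0.35 0 0 0 0.5" --pt "0 0 0.5 0 0 0 0.5" --pt "0 0 0.5 0 0 0 0.5"

```text
clock: 27.28
eef_pos: [497.9, 263.8, 79.4]
eef_rot: [-3.139, -0.004, -0.185]
wrist_force: [0.4, 0.4, -0.6]
finger_gap: 65.6
finger_force: 35.0
```

jog_arm --pt "-0.029 -0.867 0 0 0 0.08 0.5" --pt "-0.029 -0.867 0 0 0 0.08 0.5" --pt "-0.029 -0.867 0 0 0 0.08 0.5"

```text
clock: 27.53
eef_pos: [491.8, 156.4, 74.7]
eef_rot: [3.141, 0.002, -0.058]
wrist_force: [0.4, -0.2, -0.1]
finger_gap: 65.5
finger_force: 35.0
```

jog_arm --pt "-0.029 -0.867 0 0 0 0.084 0.5" --pt "-0.029 -0.867 0 0 0 0.084 0.5" --pt "-0.029 -0.867 0 0 0 0.084 0.5"

```text
clock: 27.78
eef_pos: [488.4, 52.2, 74.9]
eef_rot: [3.141, 0.001, 0.074]
wrist_force: [-0.7, 1.0, -1.0]
finger_gap: 65.4
finger_force: 35.0
```

jog_arm --pt "-0.029 -0.867 0 0 0 0 0.5" --pt "-0.029 -0.867 0 0 0 0 0.5" --pt "-0.029 -0.867 0 0 0 0 0.5"

```text
clock: 28.03
eef_pos: [485.0, -52.3, 75.0]
eef_rot: [3.142, 0.001, 0.071]
wrist_force: [0.1, 0.8, -0.3]
finger_gap: 65.6
finger_force: 35.0
```

jog_arm --pt "-0.029 -0.867 0 0 0 0 0.5" --pt "-0.029 -0.867 0 0 0 0 0.5" --pt "-0.029 -0.867 0 0 0 0 0.5"

```text
clock: 28.28
eef_pos: [481.6, -156.4, 75.0]
eef_rot: [-3.142, 0.001, 0.071]
wrist_force: [0.7, 0.0, -1.3]
finger_gap: 65.5
finger_force: 35.0
```

jog_arm --pt "-0.029 -0.867 0 0 0 0 0.5" --pt "-0.029 -0.867 0 0 0 0 0.5" --pt "-0.029 -0.867 0 0 0 0 0.5"

```text
clock: 28.53
eef_pos: [478.1, -260.6, 74.9]
eef_rot: [-3.142, 0.001, 0.071]
wrist_force: [-0.5, 0.2, -0.8]
finger_gap: 65.3
finger_force: 35.0
```

jog_arm --pt "-0.029 -0.867 0 0 0 0 0.5" --pt "-0.029 -0.867 0 0 0 0 0.5" --pt "-0.029 -0.867 0 0 0 0 0.5" --pt "-0.029 -0.867 -0.15 0 0 0 0.5" --pt "-0.029 -0.867 -0.3 0 0 0 0.5" --pt "-0.029 -0.867 -0.3 0 0 0 0.5" --pt "-0.029 -0.867 -0.3 0 0 0 0.5"

```text
clock: 29.12
eef_pos: [474.9, -360.5, 38.7]
eef_rot: [-3.14, 0.002, 0.073]
wrist_force: [0.5, -0.3, -0.4]
finger_gap: 65.4
finger_force: 35.0
```

```bash
python3 held.py yellow
```

```text
29.1667 [ 475.5 -360.9   39.9] [-3.141  0.     0.073] 65.6
green [ 65 154] [203 285] held [ 504.1 -272.4   59.8   60.5] 0.024 z6 [ 487.2 -238.1   84.7   85.7] 0.024
yellow [253 230] [387 352] held [ 475.  -359.6   63.1   62.7] 0.074 z6 [ 445.9 -361.5   89.3   88.8] 0.074
yellow [254 188] [390 224] held [ 517.6 -357.4   16.5   61.6] 0.073 z6 [ 506.2 -358.4   23.4   87.2] 0.073
yellow [469 334] [505 412] held [ 437.  -448.9   47.2   16. ] 0.282 z6 [ 392.1 -488.    66.8   22.7] 0.282
yellow [135 334] [171 411] held [ 424.6 -276.6   16.6   46.6] -0.124 z6 [ 374.5 -244.    23.5   66. ] -0.124
red [  0 126] [ 45 258] held [ 512.6 -214.9   60.4   22.3] 0.075 z6 [ 499.2 -156.6   85.5   31.7] 0.075
```

jog_arm --pt "0 -0.01 -0.15 0 0 0 0.5" --pt "0 -0.01 -0.3 0 0 0 0.5" --pt "0 -0.01 -0.37 0 0 0 0.5" --pt "0 -0.01 -0.39 0 0 0 0.5" --pt "0 -0.01 -0.39 0 0 0 0.5"

```text
clock: 29.58
eef_pos: [475.7, -362.3, -6.4]
eef_rot: [-3.142, -0.0, 0.073]
wrist_force: [-0.1, 0.0, -0.3]
finger_gap: 65.6
finger_force: 35.0
```

jog_arm --pt "0 0 -0.02 0 0 0 0.5" --pt "0 0 -0.04 0 0 0 0.5" --pt "0 0 -0.06 0 0 0 0.5" --pt "0 0 -0.08 0 0 0 0.5" --pt "0 0 -0.095 0 0 0 0.5" --pt "0 0 -0.11 0 0 0 0.5" --pt "0 0 -0.11 0 0 0 0.5"

```text
clock: 30.17
eef_pos: [476.6, -362.9, -16.0]
eef_rot: [3.14, -0.002, 0.073]
wrist_force: [-10.2, 10.2, 33.5]
finger_gap: 65.6
finger_force: 35.0
```

jog_arm --pt "0 0 0.02 0 0 0 0.13" --pt "0 0 0.02 0 0 0 0.13" --pt "0 0 0.02 0 0 0 0.13" --pt "0 0 0.03 0 0 0 0.13" --pt "0 0 0.2 0 0 0 0.13" --pt "0 0 0.4 0 0 0 0.13" --pt "0 0 0.4 0 0 0 1" --pt "0 0 0.4 0 0 0 1"

```text
clock: 30.83
eef_pos: [476.0, -362.8, 29.0]
eef_rot: [3.14, -0.001, 0.073]
wrist_force: [-1.1, -0.3, 0.2]
finger_gap: 71.5
finger_force: 0.0
```

jog_arm --pt "0 0 0 0 0 0 1" --pt "0 0 0 0 0 0 1" --pt "0 0 0 0 0 0 1" --pt "0 0 0 0 0 0 1" --pt "0 0 0 0 0 0 1" --pt "0 0 0 0 0 0 1" --pt "0 0 0 0 0 0 1" --pt "0 0 0 0 0 0 1"

```text
clock: 31.5
eef_pos: [475.5, -362.4, 28.0]
eef_rot: [-3.142, 0.0, 0.073]
wrist_force: [0.0, 0.6, -0.7]
finger_gap: 18.5
finger_force: 0.0
```

jog_arm --pt "0 0 -0.2 0 0 0 1" --pt "0 0 -0.26 0 0 0 1" --pt "0 0 -0.28 0 0 0 1" --pt "0 0 -0.3 0 0 0 1" --pt "0 0 -0.305 0 0 0 1" --pt "0 0 -0.305 0 0 0 1"

```text
clock: 32.0
eef_pos: [475.5, -362.8, -6.1]
eef_rot: [3.141, 0.0, 0.073]
wrist_force: [-10.6, 6.2, 25.4]
finger_gap: 0.5
finger_force: 13.0
```

jog_arm --pt "0 0 0.2 0 0 0 0.13" --pt "0 0 0.6 0 0 0 0.13" --pt "0 0 0.6 0 0 0 0.13" --pt "0 0 0.6 0 0 0 0.13"

```text
clock: 32.33
eef_pos: [476.7, -363.4, 66.6]
eef_rot: [3.138, -0.004, 0.073]
wrist_force: [0.2, -0.6, -0.7]
finger_gap: 23.4
finger_force: 0.0
```

jog_arm --pt "-0.061 0.88 0 0 0 -0.08 0.13" --pt "-0.061 0.88 0 0 0 -0.08 0.13" --pt "-0.061 0.88 0 0 0 -0.08 0.13"

```text
clock: 32.58
eef_pos: [466.8, -253.4, 61.8]
eef_rot: [-3.14, 0.003, -0.053]
wrist_force: [0.2, -0.2, 0.1]
finger_gap: 43.7
finger_force: 0.0
```

jog_arm --pt "-0.061 0.88 0 0 0 -0.081 0.13" --pt "-0.061 0.88 0 0 0 -0.081 0.13" --pt "-0.061 0.88 0 0 0 -0.081 0.13"

```text
clock: 32.83
eef_pos: [459.4, -147.9, 62.1]
eef_rot: [-3.141, 0.003, -0.18]
wrist_force: [-0.1, 0.1, 0.1]
finger_gap: 63.6
finger_force: 0.0
```

jog_arm --pt "-0.061 0.88 0 0 0 0 0.13" --pt "-0.061 0.88 0 0 0 0 0.13" --pt "-0.061 0.88 0 0 0 0 0.13"

```text
clock: 33.08
eef_pos: [452.0, -42.4, 62.3]
eef_rot: [-3.141, 0.002, -0.179]
wrist_force: [0.8, -1.1, 0.0]
finger_gap: 81.5
finger_force: 0.0
```

jog_arm --pt "-0.061 0.88 0 0 0 0 0.13" --pt "-0.061 0.88 0 0 0 0 0.13" --pt "-0.061 0.88 0 0 0 0 0.13"

```text
clock: 33.33
eef_pos: [444.8, 63.0, 62.4]
eef_rot: [3.141, 0.002, -0.179]
wrist_force: [0.2, -1.5, -0.6]
finger_gap: 81.8
finger_force: 0.0
```

jog_arm --pt "-0.061 0.88 0 0 0 0 0.13" --pt "-0.061 0.88 0 0 0 0 0.13" --pt "-0.061 0.88 0 0 0 0 0.13"

```text
clock: 33.58
eef_pos: [437.5, 168.6, 62.4]
eef_rot: [3.141, 0.002, -0.179]
wrist_force: [-0.3, -0.6, -0.3]
finger_gap: 81.6
finger_force: 0.0
```

jog_arm --pt "-0.061 0.88 0 0 0 0 0.13" --pt "-0.061 0.88 0 0 0 0 0.13" --pt "-0.061 0.88 0 0 0 0 0.13" --pt "-0.061 0.88 0 0 0 0 0.13" --pt "-0.061 0.88 0 0 0 0 0.13" --pt "-0.061 0.88 0 0 0 0 0.13"

```text
clock: 34.08
eef_pos: [431.1, 270.4, 62.5]
eef_rot: [3.14, 0.001, -0.18]
wrist_force: [-0.5, -0.3, 0.1]
finger_gap: 81.9
finger_force: 0.0
```

```bash
python3 look.py
```

```text
34.1333 [431.4 270.2  62.8] [ 3.141e+00  1.000e-03 -1.810e-01] 81.6
blue [269 215] [372 312] z52 [429.6 271.2  61.8  61.9] -0.165 z6 [414.6 273.8  75.   75. ]
top blue z52 [819.5 497.1 147.1 269.7] 0.002 z6 [837.7 520.9 152.8 280.2]
top blue z52 [490.4 -11.5  82.   82.9] -0.033 z6 [495.7  -7.5  85.2  86.2]
top green z52 [ 483.1 -232.9   81.1   81.7] 0.014 z6 [ 488.2 -237.5   84.3   84.9]
top yellow z52 [207.8 386.5 354.9 181.7] 0.081 z6 [202.1 406.  368.7 188.8]
top yellow z52 [438.4 426.7 138.9 181. ] 0.448 z6 [441.8 447.7 144.3 188. ]
top yellow z52 [ 471.9 -350.8   83.5   84.4] 0.072 z6 [ 476.5 -360.    86.8   87.7]
top red z52 [ 492.7 -127.4   83.3   84. ] 0.088 z6 [ 498.2 -127.9   86.5   87.2]
```

jog_arm --pt "-0.012 0 -0.2 0 0 0 0.13" --pt "-0.012 0 -0.35 0 0 0 0.13" --pt "-0.012 0 -0.395 0 0 0 0.13" --pt "-0.012 0 -0.395 0 0 0 0.13" --pt "-0.012 0 -0.395 0 0 0 0.13"

```text
clock: 34.6
eef_pos: [430.4, 270.7, 16.3]
eef_rot: [3.142, 0.0, -0.181]
wrist_force: [0.8, -0.6, -0.3]
finger_gap: 81.8
finger_force: 0.0
```

jog_arm --pt "0 0 0 0 0 0 0.5" --pt "0 0 0 0 0 0 0.5" --pt "0 0 0 0 0 0 0.5" --pt "0 0 0 0 0 0 0.5" --pt "0 0 0 0 0 0 0.5" --pt "0 0 0 0 0 0 0.5" --grip_force 35

```text
clock: 35.1
eef_pos: [430.4, 271.2, 16.5]
eef_rot: [-3.141, -0.001, -0.18]
wrist_force: [0.3, -2.7, 6.8]
finger_gap: 65.4
finger_force: 35.0
```

jog_arm --pt "0 0 0.15 0 0 0 0.5" --pt "0 0 0.35 0 0 0 0.5" --pt "0 0 0.5 0 0 0 0.5" --pt "0 0 0.5 0 0 0 0.5"

```text
clock: 35.43
eef_pos: [431.5, 272.1, 79.2]
eef_rot: [-3.138, -0.004, -0.18]
wrist_force: [0.9, -0.6, -0.5]
finger_gap: 65.5
finger_force: 35.0
```

jog_arm --pt "0.179 -0.775 0 0 0 0.05 0.5" --pt "0.179 -0.775 0 0 0 0.05 0.5" --pt "0.179 -0.775 0 0 0 0.05 0.5"

```text
clock: 35.68
eef_pos: [451.6, 174.8, 75.1]
eef_rot: [3.141, 0.001, -0.102]
wrist_force: [0.4, 1.4, -0.8]
finger_gap: 65.7
finger_force: 35.0
```

jog_arm --pt "0.179 -0.775 0 0 0 0.05 0.5" --pt "0.179 -0.775 0 0 0 0.05 0.5" --pt "0.179 -0.775 0 0 0 0.05 0.5"

```text
clock: 35.93
eef_pos: [473.4, 81.5, 75.2]
eef_rot: [3.141, 0.001, -0.025]
wrist_force: [-0.6, 1.3, -0.5]
finger_gap: 65.2
finger_force: 35.0
```

jog_arm --pt "0.179 -0.775 0 0 0 0 0.5" --pt "0.179 -0.775 0 0 0 0 0.5" --pt "0.179 -0.775 0 0 0 0 0.5" --pt "0.179 -0.775 -0.15 0 0 0 0.5" --pt "0.179 -0.775 -0.3 0 0 0 0.5" --pt "0.179 -0.775 -0.3 0 0 0 0.5" --pt "0.179 -0.775 -0.3 0 0 0 0.5"

```text
clock: 36.52
eef_pos: [493.8, -7.4, 39.2]
eef_rot: [-3.141, 0.002, -0.023]
wrist_force: [1.0, -0.7, -0.7]
finger_gap: 65.2
finger_force: 35.0
```

```bash
python3 held.py blue
```

```text
36.5667 [494.5  -7.4  40.1] [-3.141e+00  1.000e-03 -2.300e-02] 65.3
blue [254 231] [385 351] held [493.7  -6.5  61.6  62.4] -0.014 z6 [464.4  -5.7  87.3  88.4] -0.014
blue [256 189] [389 222] held [536.8  -8.5  60.4  15.2] -0.023 z6 [525.4  -8.7  85.5  21.5] -0.023
green [593 194] [639 315] held [ 509.1 -147.6   59.8   15.2] 0.032 z6 [ 486.1 -205.7   84.8   21.6] 0.032
yellow [136 335] [171 411] held [451.2  81.3  16.1  46.6] -0.234 z6 [404.2 118.6  22.8  66. ] -0.234
yellow [470 336] [505 411] held [447.1 -92.1  46.1  16. ] 0.173 z6 [ 398.4 -127.    65.3   22.7] 0.173
yellow [457  52] [481  95] held [591.5 -71.4  17.1   9.8] 0.016 z6 [603.  -97.7  24.2  13.9] 0.016
red [437 174] [572 310] held [516.3 -93.2  60.7  61.2] 0.087 z6 [ 496.4 -128.6   85.9   86.6] 0.087
red [574   0] [639  48] held [ 609.8 -128.    17.9   27.4] 0.035 z6 [ 628.9 -178.    25.4   38.9] 0.035
```

jog_arm --pt "0 -0.012 -0.15 0 0 0 0.5" --pt "0 -0.012 -0.3 0 0 0 0.5" --pt "0 -0.012 -0.37 0 0 0 0.5" --pt "0 -0.012 -0.39 0 0 0 0.5" --pt "0 -0.012 -0.39 0 0 0 0.5"

```text
clock: 36.98
eef_pos: [494.7, -9.0, -6.4]
eef_rot: [-3.142, 0.0, -0.023]
wrist_force: [-0.7, -0.1, -1.1]
finger_gap: 65.5
finger_force: 35.0
```

jog_arm --pt "0 0 -0.02 0 0 0 0.5" --pt "0 0 -0.04 0 0 0 0.5" --pt "0 0 -0.06 0 0 0 0.5" --pt "0 0 -0.08 0 0 0 0.5" --pt "0 0 -0.095 0 0 0 0.5" --pt "0 0 -0.11 0 0 0 0.5" --pt "0 0 -0.11 0 0 0 0.5"

```text
clock: 37.57
eef_pos: [496.6, -9.2, -16.8]
eef_rot: [3.141, -0.005, -0.023]
wrist_force: [-8.0, 2.1, 31.4]
finger_gap: 65.5
finger_force: 35.0
```

jog_arm --pt "0 0 0.02 0 0 0 0.13" --pt "0 0 0.02 0 0 0 0.13" --pt "0 0 0.02 0 0 0 0.13" --pt "0 0 0.03 0 0 0 0.13" --pt "0 0 0.2 0 0 0 0.13" --pt "0 0 0.4 0 0 0 0.13" --pt "0 0 0.4 0 0 0 1" --pt "0 0 0.4 0 0 0 1"

```text
clock: 38.23
eef_pos: [495.2, -9.3, 28.8]
eef_rot: [3.141, -0.002, -0.023]
wrist_force: [0.3, -0.7, -0.0]
finger_gap: 71.8
finger_force: 0.0
```

jog_arm --pt "0 0 0 0 0 0 1" --pt "0 0 0 0 0 0 1" --pt "0 0 0 0 0 0 1" --pt "0 0 0 0 0 0 1" --pt "0 0 0 0 0 0 1" --pt "0 0 0 0 0 0 1" --pt "0 0 0 0 0 0 1" --pt "0 0 0 0 0 0 1"

```text
clock: 38.9
eef_pos: [494.5, -9.2, 28.0]
eef_rot: [-3.142, 0.0, -0.023]
wrist_force: [0.7, 1.0, 0.5]
finger_gap: 18.6
finger_force: 0.0
```

jog_arm --pt "0 0 -0.2 0 0 0 1" --pt "0 0 -0.26 0 0 0 1" --pt "0 0 -0.28 0 0 0 1" --pt "0 0 -0.3 0 0 0 1" --pt "0 0 -0.305 0 0 0 1" --pt "0 0 -0.305 0 0 0 1"

```text
clock: 39.4
eef_pos: [494.7, -9.4, -6.2]
eef_rot: [3.141, 0.0, -0.023]
wrist_force: [-15.9, -0.5, 35.5]
finger_gap: 0.4
finger_force: 17.9
```

jog_arm --pt "0 0 0.2 0 0 0 1" --pt "0 0 0.6 0 0 0 1" --pt "0 0 1 0 0 0 1" --pt "0 0 1 0 0 0 1"

```text
clock: 39.73
eef_pos: [496.5, -9.4, 117.4]
eef_rot: [3.141, -0.007, -0.023]
wrist_force: [1.2, -0.8, 1.0]
finger_gap: 0.3
finger_force: 0.0
```

jog_arm --pt "-0.2 0.9 0.6 0 0 0 1" --pt "-0.2 0.9 0.6 0 0 0 1" --pt "-0.2 0.9 0.6 0 0 0 1" --pt "-0.2 0.9 0.6 0 0 0 1" --pt "-0.2 0.9 0.6 0 0 0 1"

```text
clock: 40.15
eef_pos: [470.7, 100.3, 185.1]
eef_rot: [-3.141, -0.003, -0.02]
wrist_force: [0.5, -1.3, -0.3]
finger_gap: 0.6
finger_force: 0.0
```

jog_arm --pt "-0.2 0.9 0 0 0 0 1" --pt "-0.2 0.9 0 0 0 0 1" --pt "-0.2 0.9 0 0 0 0 1" --pt "-0.2 0.9 0 0 0 0 1" --pt "-0.2 0.9 0 0 0 0 1"

```text
clock: 40.57
eef_pos: [446.3, 206.4, 182.3]
eef_rot: [3.141, 0.002, -0.022]
wrist_force: [-1.1, 0.4, -0.2]
finger_gap: 0.3
finger_force: 0.0
```

```bash
python3 - <<'E'
from m import *
t=shot("top"); s=shot("side"); print(manip.read_state()["eef_pos"])
a=t["frame"][150:300,260:500,::-1]; cv2.imwrite("pics/t4.png",cv2.resize(a,None,fx=3,fy=3))
b=s["frame"][170:330,200:420,::-1]; cv2.imwrite("pics/s4.png",cv2.resize(b,None,fx=3,fy=3))
E
```

```text
[446.81270743 205.35685163 182.68684944]
```

View pics/t4.png

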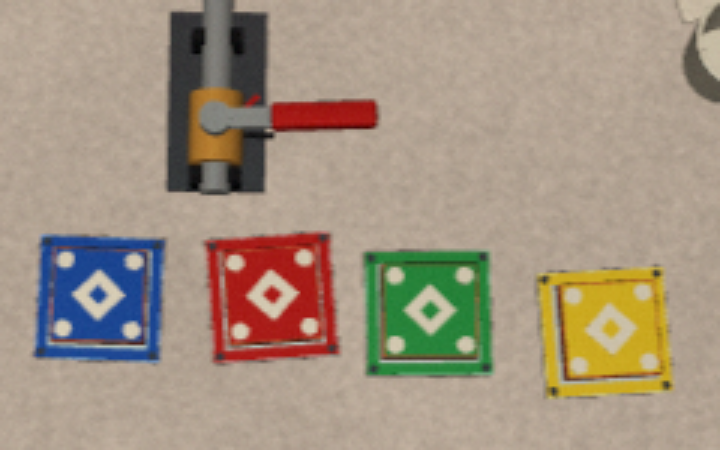

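View pics/s4.png

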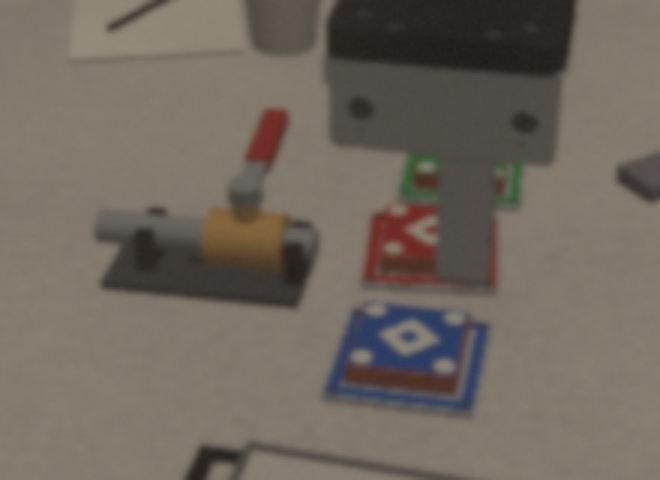

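The top crop shows all four tiles seated inside their own borders, and in the side crop the visible tiles lie flat. The valve pivot is at about (217,117) in the top crop and the red grip at about (325,115). Next I'll measure the tile offsets and the valve geometry.

```bash
python3 - <<'E'
from m import *
t=shot("top")
g=t["frame"]; hsv=cv2.cvtColor(g,cv2.COLOR_RGB2HSV)
for col,X in dict(blue=(495.7,-7.5,20),yellow=(476.6,-360,20),red=(498.2,-128,20),green=(488.2,-237.4,20)).items():
    u,v=proj(t,X)[0].round().astype(int); w=g[v-10:v+11,u-10:u+11].astype(int)
    m=(w.min(2)>110).astype(np.uint8); k=max(cv2.findContours(m,0,1)[0],key=cv2.contourArea)
    c=np.array(cv2.minAreaRect(k)[0])+[u-10,v-10]; print(col,"diamond minus block",(plane(t,[c],20)[0]-X).round(1),cv2.contourArea(k))
k=min(blobs(t,"red",200),key=lambda k:np.hypot(*(cv2.minAreaRect(k)[0]-proj(t,(614,-161,67))[0])))
for z in (60,67): print("grip",rect(t,k,z),"pivot",plane(t,[(332.3,189)],z)[0].round(1))
# foot: dark grey plate
r=(slice(145,220),slice(305,360)); d=((g[r].max(2)<85)).astype(np.uint8)
k=max(cv2.findContours(cv2.morphologyEx(d,cv2.MORPH_CLOSE,np.ones((9,25))),0,1)[0],key=cv2.contourArea)+[305,145]
print("foot",rect(t,k,6))
print("tray board corner check"); gr=g[190:320,120:255].max(2)
E
```

```text
blue diamond minus block [0.8 0.  0. ] 139.5
yellow diamond minus block [ 0.8 -1.4  0. ] 140.0
red diamond minus block [-0.  -0.2  0. ] 136.0
green diamond minus block [0.8 0.4 0. ] 138.0
grip (array([ 616.1, -161.6,   19.8,   71.6]), np.float64(0.051)) pivot [613.5 -89.9  60. ]
grip (array([ 614.5, -161.3,   19.7,   71.2]), np.float64(0.051)) pivot [611.9 -90.   67. ]
foot (array([646.8, -88.1, 151. , 116.2]), np.float64(0.021))
tray board corner check
```

Tile offsets are all under 2 mm. Now I'll go to the near side of the lever with the fingers closed and push it round.

jog_arm --pt "0.2675 -0.759 0 0 0 0.043 1" --pt "0.2675 -0.759 0 0 0 0.043 1" --pt "0.2675 -0.759 0 0 0 0.043 1"

```text
clock: 40.97
eef_pos: [479.7, 111.0, 183.2]
eef_rot: [3.141, 0.0, 0.042]
wrist_force: [0.4, 0.4, -0.0]
finger_gap: 0.4
finger_force: 0.0
```

jog_arm --pt "0.2675 -0.759 0 0 0 0 1" --pt "0.2675 -0.759 0 0 0 0 1" --pt "0.2675 -0.759 0 0 0 0 1"

```text
clock: 41.22
eef_pos: [511.6, 19.2, 183.2]
eef_rot: [3.141, 0.0, 0.04]
wrist_force: [0.4, 0.6, 0.2]
finger_gap: 0.6
finger_force: 0.0
```

jog_arm --pt "0.2675 -0.759 0 0 0 0 1" --pt "0.2675 -0.759 0 0 0 0 1" --pt "0.2675 -0.759 0 0 0 0 1"

```text
clock: 41.47
eef_pos: [543.3, -71.7, 183.0]
eef_rot: [3.141, 0.0, 0.04]
wrist_force: [0.5, 0.0, -0.8]
finger_gap: 0.4
finger_force: 0.0
```

jog_arm --pt "0.2675 -0.759 0 0 0 0 1" --pt "0.2675 -0.759 0 0 0 0 1" --pt "0.2675 -0.759 0 0 0 0 1" --pt "0.2675 -0.759 0 0 0 0 1" --pt "0.2675 -0.759 -0.3 0 0 0 1" --pt "0.2675 -0.759 -0.6 0 0 0 1" --pt "0.2675 -0.759 -0.8 0 0 0 1" --pt "0.2675 -0.759 -0.8 0 0 0 1"

```text
clock: 42.13
eef_pos: [572.0, -155.9, 82.4]
eef_rot: [-3.138, 0.008, 0.045]
wrist_force: [-0.6, 0.9, -1.1]
finger_gap: 0.7
finger_force: 0.0
```

```bash
python3 - <<'E'
from m import *
w=shot("wrist"); print(manip.read_state()["eef_pos"],manip.read_state()["eef_rot"])
for k in blobs(w,"red",800): print(k.reshape(-1,2).min(0),k.reshape(-1,2).max(0),rect(w,k,67))
cv2.imwrite("pics/w5.png",w["frame"][:,:,::-1])
E
```

```text
[ 573.54822466 -156.47733585   85.81182633] [-3.13987219  0.00400338  0.04467135]
[276 177] [394 206] (array([ 615.2, -161.9,   17.2,   70.1]), np.float64(0.045))
[228 275] [294 313] (array([ 548. , -118.7,   25.9,   41.8]), np.float64(0.047))
```

View pics/w5.png

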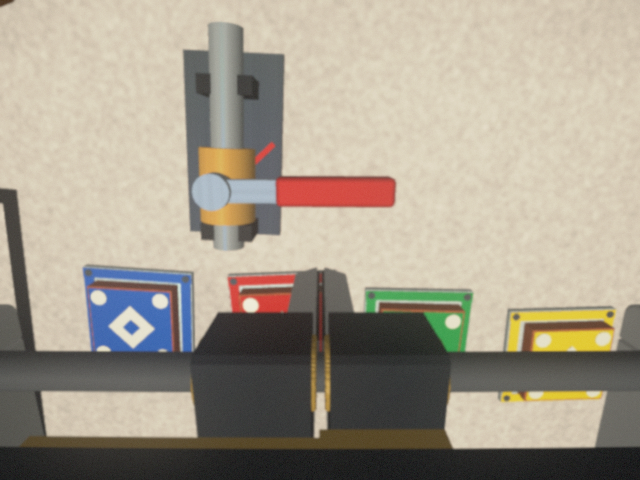

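The fingers are lined up with the middle of the red grip, whose ends are at u=276 and 394. I'll descend and push along the arc.

jog_arm --pt "0 0 -0.2 0 0 0 1" --pt "0 0 -0.4 0 0 0 1" --pt "0 0 -0.528 0 0 0 1" --pt "0 0 -0.528 0 0 0 1" --pt "0 0 -0.528 0 0 0 1"

```text
clock: 42.6
eef_pos: [575.7, -157.5, 25.9]
eef_rot: [3.141, -0.001, 0.045]
wrist_force: [-0.3, 1.1, 0.7]
finger_gap: 0.5
finger_force: 0.0
```

jog_arm --pt "0.17 0 0 0 0 0 1" --pt "0.236 -0.009 0 0 0 0.064 1" --pt "0.296 -0.011 0 0 0 0.127 1" --pt "0.356 -0.008 0 0 0 0.191 1" --pt "0.414 0 0 0 0 0.255 1" --pt "0.473 0.017 0 0 0 0.318 1" --pt "0.529 0.038 0 0 0 0.382 1" --pt "0.583 0.064 0 0 0 0.446 1"

```text
clock: 43.27
eef_pos: [645.8, -150.3, 27.1]
eef_rot: [3.139, -0.001, 0.75]
wrist_force: [-5.2, -0.9, 1.8]
finger_gap: 0.8
finger_force: 2.0
```

jog_arm --pt "0 0 0 0 0 0 1" --pt "0 0 0 0 0 0 1" --pt "0 0 0 0 0 0 1"

```text
clock: 43.52
eef_pos: [645.4, -150.0, 25.5]
eef_rot: [3.14, -0.001, 0.742]
wrist_force: [-0.2, 0.3, 0.5]
finger_gap: 0.8
finger_force: 0.0
```

```bash
cat > lev.py <<'E'
from m import *
w=shot("wrist"); s=manip.read_state(); print(s["eef_pos"].round(1),s["eef_rot"].round(3),s["wrist_force"].round(1))
for n,c in (("w",w),("s",shot("side")),("t",shot("top"))):
    for k in blobs(c,"red",100):
        r=rect(c,k,67)
        if np.hypot(r[0][0]-640,r[0][1]+135)<70 and max(r[0][2:])<85: 
            P=plane(c,k.reshape(-1,2),67)[:,:2].astype(np.float32); vx=cv2.fitLine(P,cv2.DIST_L2,0,.01,.01)[:2,0]
            print(n,r, "theta",round(np.arctan2(abs(vx[0]),abs(vx[1]))-0.045,3), "from axis",round(np.arctan2(r[0][0]-611.5,-(r[0][1]+87))-0.045,3))
E
python3 lev.py
```

```text
[ 645.2 -150.    25.2] [ 3.14e+00 -1.00e-03  7.42e-01] [ 0.3  0.2 -0.1]
w (array([ 665.5, -137.9,   21.9,   71.4]), np.float64(0.741)) theta 0.705 from axis 0.77
s (array([ 663.2, -137.8,   23.2,   76.2]), np.float64(-0.768)) theta 0.679 from axis 0.749
```

jog_arm --pt "0.023 0.014 0 0 0 0.03 1" --pt "0.046 0.028 0 0 0 0.057 1" --pt "0.046 0.028 0 0 0 0.057 1" --pt "0.046 0.028 0 0 0 0.057 1"

```text
clock: 44.0
eef_pos: [650.4, -146.7, 24.2]
eef_rot: [3.141, -0.0, 0.833]
wrist_force: [-1.4, -0.4, 0.3]
finger_gap: 0.7
finger_force: 0.6
```

jog_arm --pt "-0.07 -0.07 0 0 0 0 1" --pt "-0.15 -0.15 0 0 0 0 1" --pt "-0.15 -0.15 0.3 0 0 0 1" --pt "-0.15 -0.15 0.7 0 0 0 1" --pt "-0.15 -0.15 0.9 0 0 0 1" --pt "-0.15 -0.15 0.9 0 0 0 1"

```text
clock: 44.5
eef_pos: [634.1, -166.4, 139.6]
eef_rot: [3.132, -0.004, 0.833]
wrist_force: [0.8, -0.4, 0.4]
finger_gap: 0.3
finger_force: 0.0
```

jog_arm --pt "-0.6 -0.3 0.4 0 0 0 1" --pt "-0.6 -0.3 0.4 0 0 0 1" --pt "-0.6 -0.3 0.4 0 0 0 1" --pt "-0.6 -0.3 0.4 0 0 0 1" --pt "-0.6 -0.3 0.4 0 0 0 1"

```text
clock: 44.92
eef_pos: [560.2, -201.0, 179.9]
eef_rot: [3.141, -0.0, 0.833]
wrist_force: [0.3, 0.7, -0.8]
finger_gap: 0.5
finger_force: 0.0
```

jog_arm --pt "-0.3 -0.9 0.2 0 0 0 1" --pt "-0.3 -0.9 0.2 0 0 0 1" --pt "-0.3 -0.9 0.2 0 0 0 1" --pt "-0.3 -0.9 0.2 0 0 0 1" --pt "-0.3 -0.9 0.2 0 0 0 1" --pt "-0.3 -0.9 0.2 0 0 0 1"

```text
clock: 45.42
eef_pos: [524.9, -307.6, 202.5]
eef_rot: [-3.139, -0.0, 0.835]
wrist_force: [0.1, 0.5, -0.3]
finger_gap: 0.7
finger_force: 0.0
```

jog_arm --pt "-0.3 -0.9 0.2 0 0 0 1" --pt "-0.3 -0.9 0.2 0 0 0 1" --pt "-0.3 -0.9 0.2 0 0 0 1" --pt "-0.3 -0.9 0.2 0 0 0 1" --pt "-0.3 -0.9 0.2 0 0 0 1" --pt "-0.3 -0.9 0.2 0 0 0 1"

```text
clock: 45.92
eef_pos: [489.3, -415.0, 227.1]
eef_rot: [-3.14, -0.0, 0.836]
wrist_force: [-1.1, -0.0, 0.5]
finger_gap: 0.3
finger_force: 0.0
```

```bash
python3 lev.py; python3 - <<'E'
from m import *
t=shot("top"); g=t["frame"]
for col,X in dict(blue=(495.7,-7.5,20),yellow=(476.6,-360,20),red=(498.2,-128,20),green=(488.2,-237.4,20)).items():
    u,v=proj(t,X)[0].round().astype(int); w=g[v-10:v+11,u-10:u+11].astype(int)
    k=max(cv2.findContours((w.min(2)>110).astype(np.uint8),0,1)[0],key=cv2.contourArea)
    c=np.array(cv2.minAreaRect(k)[0])+[u-10,v-10]; print(col,(plane(t,[c],20)[0]-X).round(1),cv2.contourArea(k))
cv2.imwrite("pics/end.png",cv2.resize(g[90:330,100:500,::-1],None,fx=2,fy=2))
E
```

```text
[ 489.4 -414.8  227.3] [-3.14  -0.     0.837] [ 0.1 -0.5  0.6]
s (array([ 666.6, -132.6,   22.8,   77.3]), np.float64(-0.701)) theta 0.73 from axis 0.834
t (array([ 668.7, -135.7,   19.1,   71.2]), np.float64(-0.714)) theta 0.819 from axis 0.82
blue [0.8 0.  0. ] 144.0
yellow [ 0.6 -1.4  0. ] 142.5
red [-0.1 -0.3  0. ] 140.0
green [ 0.3 -0.1  0. ] 147.0
```

View pics/end.png

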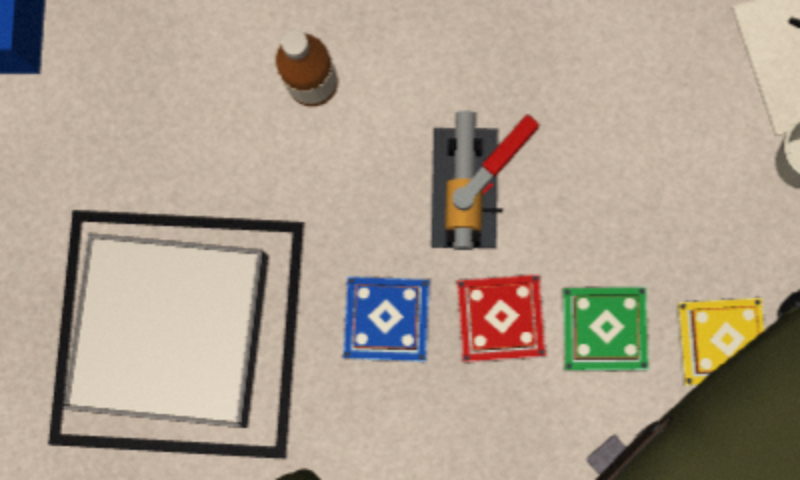

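The picture shows the empty tray inside the outline, all four tiles on their blocks and the lever over the red mark at about 0.8 rad. I'm handing the job in.

```bash
python3 -c "
from cell import manip
print(manip.sign_off())"
```

```text
the job is handed in; nothing more can be done
None
```

I handed the job in at about 46 s, with no verdict shown: tray inside the outline, all four tiles pressed flat within about 2 mm of their block centres, valve at about 0.8 rad; the first drag passed over the wall and shoved the tiles together, since the fingertips sit about 34 mm higher than stated, so I dragged the tray again by the far wall.

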